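# Return the sample containers to their bench nests

### The arm

A 7-joint arm with a two-finger parallel gripper is mounted at the origin on the work surface. World frame = base frame: x ahead of the robot, y to its left, z up, the work surface at z = 0. Lengths are in m, angles in rad, forces in N, time in s.
With the tool pointing down it reaches from about 0.375 to 0.925 m from the base axis. Payload 3.1 kg.
Tool frame: the origin (TCP) lies midway between the tips of the shut fingers; the grasp point (between the pads) lies 19 mm behind it; z points along the fingers, y is the line along which they close (so a half turn about z gives the same grasp; the last joint's range is limited). The gripper opens to 85 mm and grips with 20 to 120 N. Pads are 22 mm wide; open, the fingers measure 114 mm over their backs; the gripper's body (76 mm by 85 mm) begins 54 mm behind the grasp point. The pads swing forward as they close: fully open they stand 13 mm farther back than shut.
Start: joints at [1.132, 0.383, 0.044, 1.598, -0.018, 1.161, -0.05], TCP at [0.217, -0.613, 0.231] pointing down, gripper open.
Joint ranges: [-2.61, 2.61], [-0.41, 2.15], [-1.48, 1.57], [0, 2.5], [-1.57, 4.71], [0.05, 1.97], [-2.85, 2.85]. Speed limits (rad/s): [2.79, 2.79, 3.14, 3.14, 3.14, 3.14, 3.14].

### API

Orientations are given as a rotation vector (axis times angle).
In Python, from plant import bot gives the robot as it stands.
- The arm moves only by the tool servo_tool, never from a script. Its argument "commands" is a list of rows, each a list of 2 entries, a list of its own where there are three numbers: the shift along the tool's x, y, z in mm, then the turn, a rotation vector about the tool's x, y, z in rad. A call has 1 to 8 rows; each row is the pose to reach, as a shift and turn from the pose commanded when the call began, along the tool's axes at that moment; what a row does not reach only later rows make up. A row lasts 1/12 s, in which the tool goes at most 41.7 mm and 7.16 degrees, less where a joint would pass 70% of its speed; a pose out of reach is approached as far as the arm can. A call with a gripper value outside its range is refused whole. "hand" is the opening, from -1 (shut) to 1 (fully open), set as the call begins (left out, the last holds). The fingers move at their own pace and stop on an object; "force" is the grip in N (left out, the last holds). Time passes only in rows, so rows that repeat a pose let the fingers close. It gives the time, the measured TCP pose, the force, the opening and the grip force at its end, in the units of the state.
- bot.observe(): the state, without advancing time (a new reading comes with each control period).
- bot.get_image(name): name is "scene" or "top" or "wrist"; returns the picture (420x560x3 uint8, blue, green, red); there is no depth.
- bot.calibration(name): a dict with "K" (3x3 intrinsics, pixels), "camera_from_world" (4x4, takes a point from world to camera coordinates); the wrist camera has in their place "tool_from_camera" (4x4, takes a point from camera to tool coordinates, whose origin is the TCP and whose axes are the flange's). Camera axes: x right, y up, looking along -z (the intrinsics and any distortion apply to the point x, -y, -z); pixel columns grow to the right and rows downward; lengths in m; the calibration is good to about 2 mm. A picture is of the moment at which its call begins: read the wrist's pose just before it. calibration takes no time and is no camera call.
- bot.finish_job(): hands the job in; it is judged then, once.
Trained networks look in the newest picture that a camera, given by its name, has taken for a name from the list of things; names that differ only in an ending like _2 or _b are one class to them, and where a whole thing is asked for, a point or a joint stands for the part that bears it (a point fixed in the world has none). Each returns a list of dicts, best first, with "p" (0 to 1); they miss things now and then, are a little off and sometimes report something else, mostly with a low value. They report only what shows in the picture. A call takes as long as a camera call.
- bot.spot_in(camera, name): "position" ([column, row] in pixels, amid what is visible of it).
- bot.masks_of(camera, name): "region" (420x560 bool, what is visible of it) and "position" ([column, row] in pixels, amid what is visible of it).
- bot.tip_of(camera, name): "position" ([column, row] in pixels: a listed point, or the origin of a listed thing).
The state is a dict: "clock": time; "joint_pos": joint angles; "joint_velocities": joint speeds; "joint_efforts": joint torques, N m; "tool_pos": TCP position; "ee_rot": TCP orientation; "wrist_force": force on the tool from outside, world axes, zero at the start; "torque": the same for the moment, N m; "gripper_width": finger opening in m; "gripper_force": force on a finger pad.
Only numpy, scipy, OpenCV 4.12 (cv2) and the standard library are available. Lean on these libraries where they do the work, as an engineer would, in place of code of your own. Each camera call takes 0.05 s, during which the arm holds its last target. There are 200 camera calls.

### The job

Tidy the bench for the next run: put each of the four containers into the grey nest that matches its shape and size - the wide jar in the large round nest, the slim vial in the small round nest, the square bottle in the square nest and the slide box in the oblong nest. Each must stand upright, right down on the floor of its nest; set them down gently rather than dropping them, do not knock any over, and leave the freezer carton and the beaker where they are.

Things in the scene. Friction and masses are not known exactly. Their poses are not given: they have to be found in the camera images.
- jar: Squat round sample jar with a screw lid, closed, off-white with a white lid: diameter 62 mm all the way up, 60 mm tall, about 0.15 kg. Loose, standing upright. Origin: centre of its underside; z up.
- bottle: Square white reagent bottle with a round grey cap: body 44 x 44 mm and 62 mm tall, its sides along the body's x and y; cap 30 mm across, overall height 85 mm, about 0.13 kg. Loose, standing upright. Origin: centre of its underside; z up.
- vial: Slim round amber glass vial with a white cap: diameter 28 mm all the way up, 72 mm tall, about 0.06 kg. Loose, standing upright. Origin: centre of its underside; z up.
- slidebox: Small oblong box for microscope slides, closed, grey with a white top: 84 mm long (body x) by 36 mm wide (body y), 44 mm tall, about 0.14 kg. Loose. Origin: centre of its underside; z up.
- jar_nest: The large round nest: light grey plastic dish fixed to the bench, outer diameter 90 mm, round pocket 78 mm across. Floor 5 mm above the bench, rim 14 mm above the bench. Origin: centre of its underside, on the bench; z up.
- bottle_nest: The square nest: light grey plastic tray fixed to the bench, outside 72 x 72 mm, square pocket 60 x 60 mm with its sides along the body's x and y. Floor 5 mm above the bench, rim 14 mm above the bench. Origin: centre of its underside, on the bench; z up.
- vial_nest: The small round nest: light grey plastic dish fixed to the bench, outer diameter 56 mm, round pocket 44 mm across. Floor 5 mm above the bench, rim 14 mm above the bench. Origin: centre of its underside, on the bench; z up.
- slidebox_nest: The oblong nest: light grey plastic tray fixed to the bench, outside 112 mm (body x) by 64 mm (body y), oblong pocket 100 x 52 mm the same way. Floor 5 mm above the bench, rim 14 mm above the bench. Origin: centre of its underside, on the bench; z up.
- carton: Bystander: flat white freezer carton with a green label, 134 x 134 mm, 52 mm tall, loose, at the robot's right (-y). Origin: centre of its underside.
- beaker: Bystander: empty glass beaker, 80 mm across the rim, 90 mm tall, loose, at the robot's left (+y). Origin: centre of its underside.

How it is judged:
At the end, for the whole second after the job is handed in: Each of the four containers stands in its own matching nest: centre within 13 mm of the nest's centre horizontally, underside on the nest's floor (less than 8 mm above the nest's underside; the floor is at 5 mm), upright within 0.1 rad, at rest (under 0.02 m/s) and released (horizontal distance between jar and jar_nest below 0.013 m and z of jar in the frame of jar_nest below 0.008 m and angle between each of jar, bottle, vial, slidebox's own z axis and vertical below 0.1 rad and linear speed of each of jar, bottle, vial, slidebox below 0.02 m/s and contact force between the fingers and jar below 0.1 N and horizontal distance between bottle and bottle_nest below 0.013 m and z of bottle in the frame of bottle_nest below 0.008 m and contact force between the fingers and bottle below 0.1 N and horizontal distance between vial and vial_nest below 0.013 m and z of vial in the frame of vial_nest below 0.008 m and contact force between the fingers and vial below 0.1 N and horizontal distance between slidebox and slidebox_nest below 0.013 m and z of slidebox in the frame of slidebox_nest below 0.008 m and contact force between the fingers and slidebox below 0.1 N); the robot touches nothing.
It fails at once if a container falls freely (as when dropped from more than about 25 mm) ((linear speed of jar above 0.7 m/s and contact force between the fingers and jar below 0.05 N) or (linear speed of bottle above 0.7 m/s and contact force between the fingers and bottle below 0.05 N) or (linear speed of vial above 0.7 m/s and contact force between the fingers and vial below 0.05 N) or (linear speed of slidebox above 0.7 m/s and contact force between the fingers and slidebox below 0.05 N)).
It fails at once if a container is knocked over (tilted past 0.8 rad) (angle between any of jar, bottle, vial, slidebox's own z axis and vertical above 0.8 rad).
It fails at once if the freezer carton or the beaker is pushed more than 30 mm (distance of any of carton, beaker from where it was at the start of the episode above 0.03 m).
It also fails if it takes over 120 s, if anything falls off the work surface, if the arm or the gripper's body presses on something with over 40 N, if the wrist force passes 120 N, or if a joint passes its speed limit or range.

## Working session

There is one attempt and no reset: what is moved stays moved. The work goes in short steps, Python scripts to look and compute and a tool call to move; the robot and the scene stay as the last step left them, time stands still between calls to the robot, and variables do not carry over. Pictures are saved under pics/ and viewed, at most 14 in all, crops included, and the job is handed in when it is done.

Besides the shell and the picture viewer there is one more tool, called after "Call:" as name(argument=value, ...), one argument or row to a line, values as JSON. servo_tool: Moves the arm, as the interface text tells. Its arguments: {"type":"object","properties":{"commands":{"type":"array","items":{"type":"array"}},"hand":{"type":"number"},"force":{"type":"number"}},"required":["commands"]}

```bash
mkdir -p pics; ls; python3 - <<'E'
from plant import bot
import cv2, numpy as np
np.set_printoptions(precision=4,suppress=True)
s=bot.observe(); print(s)
a=bot.get_image("scene"); b=bot.get_image("top")
cv2.imwrite("pics/scene0.png",a); cv2.imwrite("pics/top0.png",b)
for c in("scene","top","wrist"):print(c,bot.calibration(c))
E
```

```text
pics
{'clock': 0.0, 'joint_pos': array([ 1.1322,  0.3838,  0.0439,  1.5996, -0.0179,  1.1612, -0.0499]), 'joint_velocities': array([ 0.0004, -0.001 , -0.0011, -0.0007,  0.0013, -0.0003, -0.0004]), 'joint_efforts': array([  0.0003, -43.3452,   1.0246, -24.9511,   0.0105,   0.0114,
         0.    ]), 'tool_pos': array([ 0.2169, -0.6117,  0.2299]), 'ee_rot': array([-3.0936, -0.5323,  0.0009]), 'wrist_force': array([ 0.5205, -0.4415, -0.0868]), 'torque': array([-0.0172,  0.0213, -0.0369]), 'gripper_force': 0.0, 'gripper_width': 0.08554125731902144}
scene {'K': array([[474.554 ,   0.    , 287.7027],
       [  0.    , 474.554 , 208.8236],
       [  0.    ,   0.    ,   1.    ]]), 'camera_from_world': array([[ 0.1588,  0.987 , -0.0237, -0.0661],
       [-0.6065,  0.1165,  0.7865,  0.2699],
       [ 0.7791, -0.1105,  0.6171, -1.7869],
       [ 0.    ,  0.    ,  0.    ,  1.    ]])}
top {'K': array([[397.0925,   0.    , 276.0125],
       [  0.    , 397.0925, 212.064 ],
       [  0.    ,   0.    ,   1.    ]]), 'camera_from_world': array([[-0.0054, -0.9999, -0.0113, -0.0009],
       [ 0.9968, -0.0063,  0.0803, -0.5387],
       [-0.0804, -0.0109,  0.9967, -1.043 ],
       [ 0.    ,  0.    ,  0.    ,  1.    ]])}
wrist {'K': array([[373.2037,   0.    , 280.2138],
       [  0.    , 373.2037, 206.9488],
       [  0.    ,   0.    ,   1.    ]]), 'tool_from_camera': array([[-0.0007,  0.9637,  0.2671,  0.0667],
       [ 1.    ,  0.0009, -0.0008, -0.0015],
       [-0.001 ,  0.2671, -0.9637, -0.1435],
       [ 0.    ,  0.    ,  0.    ,  1.    ]])}
```

View pics/scene0.png

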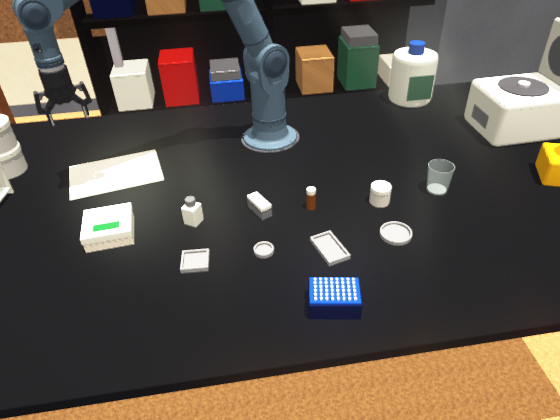

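View pics/top0.png

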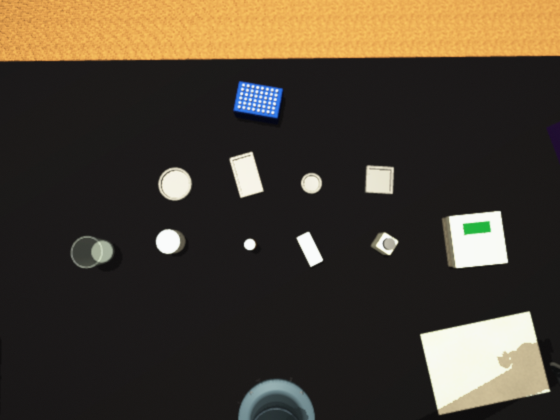

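The scene and top views show every item. In the top view:

| Item | Container (px) | Nest (px) |
|---|---|---|
| jar | (170,242) | (175,184) |
| vial | (250,244) | (312,183) |
| slidebox | (310,249) | (247,174) |
| bottle | (385,244) | (380,180) |

Next I triangulate from the two views.

```bash
cat > h.py <<'E'
from plant import bot
import cv2, numpy as np
from scipy.spatial.transform import Rotation as R
np.set_printoptions(precision=4,suppress=True)
C={c:bot.calibration(c) for c in("scene","top","wrist")}
def cam(c,s=None):
    "world->camera 4x4"
    if c!="wrist": return C[c]["camera_from_world"]
    s=s or bot.observe()
    T=np.eye(4);T[:3,:3]=R.from_rotvec(s["ee_rot"]).as_matrix();T[:3,3]=s["tool_pos"]
    return np.linalg.inv(T@C[c]["tool_from_camera"])
F=np.diag([1,-1,-1,1.])
def P(c,M): return C[c]["K"]@(F@M)[:3]
def tri(views):
    "views: [(P,px)...] -> point, least squares"
    A=np.vstack([np.outer(np.r_[px][[0,1]],p[2])-p[:2] for p,px in views])
    X=np.linalg.svd(A/np.linalg.norm(A,axis=1)[:,None])[2][-1]; return X[:3]/X[3]
def plane(c,M,px,z):
    "pixels Nx2 -> world points on height z"
    p=P(c,M);H=p[:,[0,1,3]]+np.outer(p[:,2],[0,0,z])
    return cv2.perspectiveTransform(np.float64(px).reshape(-1,1,2),np.linalg.inv(H)).reshape(-1,2)
NAMES=["jar","vial","slidebox","bottle","jar_nest","vial_nest","slidebox_nest","bottle_nest"]
HT=dict(jar=.06,vial=.072,slidebox=.044,bottle=.085)
E
python3 - <<'E'
from h import *
for n in NAMES+["carton","beaker"]:
    a=bot.tip_of("top",n);b=bot.tip_of("scene",n)
    if not(a and b):print(n,"missing",len(a),len(b));continue
    v=[(P("top",cam("top")),a[0]["position"]),(P("scene",cam("scene")),b[0]["position"])]
    X=tri(v)
    pr=[np.r_[(lambda q:q[:2]/q[2])(p@np.r_[X,1])]-px for p,px in v]
    print(n,a[0]["p"],b[0]["p"],X,"res",np.r_[pr[0],pr[1]])
    m=bot.masks_of("top",n)
    if m:
        r=m[0]["region"].astype(np.uint8);c=max(cv2.findContours(r,0,1)[0],key=cv2.contourArea).reshape(-1,2)
        w=plane("top",cam("top"),c,HT.get(n,.014))
        q=cv2.minAreaRect(np.float32(w*1000));print("   rect mm",q)
E
```

```text
jar 0.83 0.94 [0.4643 0.2727 0.0044] res [ 1.3728  0.2723  1.2865 -0.2545]
   rect mm ((461.2533264160156, 267.82952880859375), (70.0110092163086, 59.112857818603516), 89.70234680175781)
vial 0.45 0.61 [ 0.4564  0.0622 -0.0015] res [-0.1581 -0.0277 -0.1455  0.0127]
   rect mm ((452.3739318847656, 60.57026672363281), (27.97577667236328, 22.778532028198242), 89.6958236694336)
slidebox 0.86 0.88 [ 0.4463 -0.095   0.0037] res [0.9631 0.1161 0.8659 0.0093]
   rect mm ((439.444091796875, -91.16844177246094), (83.30873107910156, 37.34254837036133), 25.941076278686523)
bottle 0.82 0.95 [ 0.453  -0.2876  0.0109] res [0.3896 0.0245 0.3516 0.0459]
   rect mm ((453.0903625488281, -274.9664306640625), (53.53651809692383, 50.47782897949219), 58.9077033996582)
jar_nest 0.61 0.6 [0.6177 0.271  0.0059] res [-0.226  -0.0554 -0.2492  0.0518]
   rect mm ((616.4719848632812, 269.35675048828125), (86.22732543945312, 88.17719268798828), 45.28921890258789)
vial_nest 0.58 0.67 [ 0.616  -0.1016  0.0031] res [ 1.9107  0.2542  1.9119 -0.0035]
   rect mm ((433.30377197265625, 489.6365661621094), (114.41952514648438, 83.08808135986328), 89.72634887695312)
slidebox_nest 0.92 0.9 [0.6387 0.0783 0.0197] res [ 1.4086  0.2853  1.4731 -0.1934]
   rect mm ((641.0771484375, 75.76939392089844), (114.70532989501953, 65.38347625732422), 15.652972221374512)
bottle_nest 0.93 0.78 [ 0.6283 -0.2773 -0.0002] res [-0.6139 -0.055  -0.6244 -0.0833]
   rect mm ((624.9636840820312, -284.0730895996094), (74.46277618408203, 73.54366302490234), 86.13735961914062)
carton 0.67 0.85 [ 0.4647 -0.5169  0.0065] res [0.8196 0.0024 0.7811 0.1635]
   rect mm ((461.34698486328125, -533.8590087890625), (138.96673583984375, 160.6568603515625), 5.191652297973633)
beaker 0.97 0.77 [0.4376 0.4754 0.0048] res [-2.0242 -0.4342 -1.8809  0.4298]
   rect mm ((434.6334228515625, 489.7716064453125), (114.35702514648438, 80.4194107055664), 89.72496032714844)
```

```bash
cat >> h.py <<'E'
def go(*targets):
    "each (x,y,z,yaw[m,rad]) -> tool-axes shift mm and turn, from the present pose"
    s=bot.observe();r=R.from_rotvec(s["ee_rot"]);t=s["tool_pos"]
    for x,y,z,yaw in targets:
        g=R.from_euler("z",yaw)*R.from_euler("x",np.pi)
        print(x,y,z,yaw,"->",(r.inv().apply(np.r_[x,y,z]-t)*1000).round(1),(r.inv()*g).as_rotvec().round(4))
    print("now",t,"yaw",np.arctan2(*r.as_matrix()[[1,0],0]))
E
python3 -c "
from h import *
go((.52,-.17,.3,0))"
```

```text
0.52 -0.17 0.3 0 -> [ 433.3 -316.   -68.7] [-0.0001 -0.      0.3408]
now [ 0.2172 -0.6126  0.2312] yaw 0.34076957739070074
```

Call:
servo_tool(
  commands=[
    [[36, -26, -30], [0, 0, 0.04]],
    [[72, -52, -50], [0, 0, 0.09]],
    [[108, -79, -69], [0, 0, 0.14]],
    [[144, -105, -69], [0, 0, 0.19]],
    [[180, -132, -69], [0, 0, 0.24]],
    [[213, -156, -69], [0, 0, 0.29]],
    [[246, -180, -69], [0, 0, 0.341]],
    [[278, -203, -69], [0, 0, 0.341]],
  ],
  hand=1,
  force=40,
)

```text
clock: 2.27
tool_pos: [0.3973, -0.3485, 0.3008]
ee_rot: [3.141, -0.004, 0.002]
wrist_force: [0.7, -0.1, -0.5]
gripper_width: 0.0855
gripper_force: 0.0
```

Call:
servo_tool(
  commands=[
    [[32, -9, 0], [0, 0, 0]],
    [[65, -19, 0], [0, 0, 0]],
    [[98, -28, 0], [0, 0, 0]],
    [[130, -38, 0], [0, 0, 0]],
    [[155, -45, 0], [0, 0, 0]],
    [[178, -60, 0], [0, 0, 0]],
    [[184, -55, 0], [0, 0, 0]],
    [[184, -55, 0], [0, 0, 0]],
  ],
)

```text
clock: 2.93
tool_pos: [0.5826, -0.2934, 0.2997]
ee_rot: [-3.141, -0.006, -0.001]
wrist_force: [0.1, -0.1, -0.2]
gripper_width: 0.0854
gripper_force: 0.0
```

```bash
python3 - <<'E'
from h import *
s=bot.observe(); a=bot.get_image("wrist"); cv2.imwrite("pics/w1.png",a); np.savez("B.npz",img=a,M=cam("wrist",s)); print(s["joint_velocities"],s["joint_pos"],s["clock"])
go((.52,-.17,.3,0),(.52,.17,.3,0))
E
```

```text
[ 0.0377 -0.0321  0.0528  0.0406  0.0205  0.0197 -0.0005] [ 0.5577  0.3502 -0.1989  1.5023  0.0695  1.2957 -1.215 ] 2.9333
0.52 -0.17 0.3 0 -> [ -60.5 -125.3   -0.3] [0.0002 0.001  0.0008]
0.52 0.17 0.3 0 -> [ -60.3 -465.3   -0.3] [0.0002 0.001  0.0008]
now [ 0.5806 -0.2952  0.2997] yaw 0.0007681943830928947
```

View pics/w1.png

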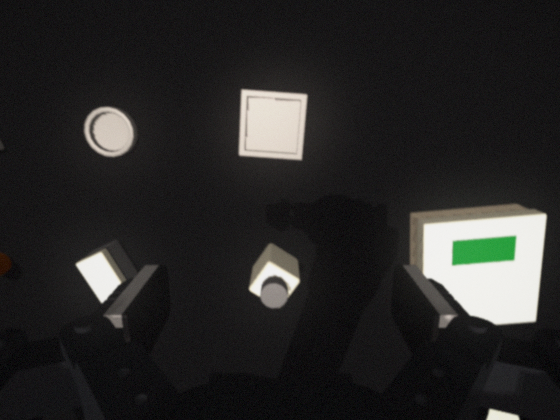

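The wrist view from (0.58,-0.295) shows the vial nest at (110,131), the bottle nest at (272,125), the bottle cap at (274,291) and the slidebox at (105,275). I'll take more survey views from other places.

Call:
servo_tool(
  commands=[
    [[-14, -36, 0], [0, 0, 0]],
    [[-28, -72, 0], [0, 0, 0]],
    [[-42, -108, 0], [0, 0, 0]],
    [[-56, -144, 0], [0, 0, 0]],
    [[-70, -180, 0], [0, 0, 0]],
    [[-80, -205, 0], [0, 0, 0]],
    [[-80, -215, 0], [0, 0, 0]],
    [[-80, -215, 0], [0, 0, 0]],
  ],
)

```text
clock: 3.65
tool_pos: [0.4994, -0.0783, 0.3008]
ee_rot: [3.141, 0.005, 0.001]
wrist_force: [0.3, -0.3, -0.8]
gripper_width: 0.0852
gripper_force: 0.0
```

```bash
cat > survey.py <<'E'
from h import *
import sys,pickle
tag=sys.argv[1]; bot.get_image("wrist")
s=bot.observe(); img=bot.get_image("wrist"); cv2.imwrite(f"pics/{tag}.png",img)
o=dict(M=cam("wrist",s),img=img,tip={},mask={})
for n in NAMES:
    a=bot.tip_of("wrist",n); b=bot.masks_of("wrist",n)
    if a:o["tip"][n]=(a[0]["p"],a[0]["position"])
    if b:o["mask"][n]=(b[0]["p"],b[0]["region"],b[0]["position"])
    print(n,[(round(q["p"],2),np.round(q["position"])) for q in a[:1]],[(round(q["p"],2),np.round(q["position"]),q["region"].sum()) for q in b[:1]])
pickle.dump(o,open(tag+".pkl","wb")); print(s["tool_pos"],bot.observe()["tool_pos"],s["clock"])
E
python3 survey.py v2
```

```text
jar [] [(0.57, array([  6., 195.]), np.int64(330))]
vial [(0.84, array([161., 201.]))] [(0.77, array([148., 212.]), np.int64(1138))]
slidebox [(0.97, array([288., 209.]))] [(0.86, array([288., 215.]), np.int64(2580))]
bottle [(0.88, array([446., 199.]))] [(0.7, array([464., 206.]), np.int64(2568))]
jar_nest [] []
vial_nest [(0.81, array([296.,  59.]))] [(0.93, array([298.,  53.]), np.int64(2281))]
slidebox_nest [(0.66, array([134.,  31.]))] [(0.87, array([133.,  40.]), np.int64(5512))]
bottle_nest [(0.69, array([463.,  46.]))] []
[ 0.5    -0.0809  0.3007] [ 0.5005 -0.0801  0.3002] 3.7
```

Call:
servo_tool(
  commands=[
    [[0, -38, 0], [0, 0, 0]],
    [[0, -76, 0], [0, 0, 0]],
    [[0, -114, 0], [0, 0, 0]],
    [[0, -152, 0], [0, 0, 0]],
    [[0, -190, 0], [0, 0, 0]],
    [[0, -210, 0], [0, 0, 0]],
    [[0, -220, 0], [0, 0, 0]],
    [[0, -220, 0], [0, 0, 0]],
  ],
)

```text
clock: 5.22
tool_pos: [0.4999, 0.143, 0.3003]
ee_rot: [-3.141, -0.009, -0.0]
wrist_force: [-0.4, 0.5, -0.3]
gripper_width: 0.0853
gripper_force: 0.0
```

```bash
python3 survey.py v3
```

```text
jar [(0.75, array([167., 189.]))] [(0.73, array([159., 198.]), np.int64(3295))]
vial [(0.58, array([340., 202.]))] [(0.82, array([346., 211.]), np.int64(934))]
slidebox [(0.96, array([465., 213.]))] [(0.84, array([477., 216.]), np.int64(3432))]
bottle [] []
jar_nest [(0.56, array([159.,  51.]))] [(0.71, array([156.,  49.]), np.int64(5948))]
vial_nest [(0.86, array([495.,  54.]))] [(0.58, array([501.,  55.]), np.int64(2474))]
slidebox_nest [(0.64, array([337.,  30.]))] [(0.61, array([340.,  39.]), np.int64(5218))]
bottle_nest [] [(0.25, array([156.,  51.]), np.int64(6064))]
[0.5004 0.1401 0.3001] [0.5005 0.1399 0.3002] 5.2667
```

Call:
servo_tool(
  commands=[
    [[0, -38, 0], [0, 0, 0]],
    [[0, -76, 0], [0, 0, 0]],
    [[0, -114, 0], [0, 0, 0]],
    [[0, -145, 0], [0, 0, 0]],
    [[0, -160, 0], [0, 0, 0]],
    [[0, -160, 0], [0, 0, 0]],
    [[0, -160, 0], [0, 0, 0]],
  ],
)

```text
clock: 6.7
tool_pos: [0.5, 0.301, 0.3]
ee_rot: [3.142, 0.004, -0.001]
wrist_force: [-0.1, 0.4, -0.3]
gripper_width: 0.0851
gripper_force: 0.0
```

```bash
python3 survey.py v4
```

```text
jar [(0.82, array([300., 193.]))] [(0.73, array([302., 201.]), np.int64(2931))]
vial [(0.98, array([470., 199.]))] [(0.63, array([487., 209.]), np.int64(1412))]
slidebox [] []
bottle [] [(0.39, array([486.,  39.]), np.int64(5687))]
jar_nest [(0.85, array([302.,  51.]))] [(0.61, array([304.,  49.]), np.int64(5977))]
vial_nest [] []
slidebox_nest [(0.91, array([483.,  32.]))] [(0.67, array([486.,  37.]), np.int64(5782))]
bottle_nest [(0.43, array([302.,  55.]))] [(0.46, array([486.,  41.]), np.int64(5777))]
[0.5007 0.2991 0.2999] [0.5005 0.2999 0.3002] 6.75
```

```bash
cat > fit.py <<'E'
from h import *
import pickle,os
from scipy.optimize import minimize
def cyl(d,z0,z1):
    a=np.linspace(0,2*np.pi,32,endpoint=False);c=np.c_[np.cos(a),np.sin(a)]*d/2
    return np.vstack([np.c_[c,0*a+z] for z in(z0,z1)])
def box(a,b,h): return np.array([[x*a/2,y*b/2,z] for x in(-1,1) for y in(-1,1) for z in(0,h)])
SH=dict(jar=[cyl(.062,0,.06)],vial=[cyl(.028,0,.072)],slidebox=[box(.084,.036,.044)],bottle=[box(.044,.044,.062),cyl(.03,.06,.085)],
 jar_nest=[cyl(.09,0,.014)],vial_nest=[cyl(.056,0,.014)],slidebox_nest=[box(.112,.064,.014)],bottle_nest=[box(.072,.072,.014)])
def render(n,q,p):
    im=np.zeros((840,1120),np.uint8);c,s=np.cos(q[3]),np.sin(q[3])
    for pts in SH[n]:
        w=pts@np.array([[c,s,0],[-s,c,0],[0,0,1]])+[q[0],q[1],q[2]]
        u=np.c_[w,np.ones(len(w))]@p.T;u=u[:,:2]/u[:,2:]
        cv2.fillConvexPoly(im,cv2.convexHull(np.round((u*2+.5)*16).astype(np.int32)),255,shift=4)
    return cv2.resize(im,(560,420),interpolation=cv2.INTER_AREA)/255.
def iou(n,q,v): r=render(n,q,v[0]);return np.minimum(r,v[1]).sum()/(np.maximum(r,v[1]).sum()+1e-9)
def fit(n,q0,views):
    k=3 if "jar" in n or "vial" in n else 4
    f=lambda a:1-np.mean([iou(n,np.r_[a,q0[k:]],v) for v in views])
    sx=np.vstack([q0[:k]]+[np.r_[q0[:k]]+d for d in np.diag([.006,.006,.006,.1])[:k,:k]])
    r=minimize(f,q0[:k],method="Nelder-Mead",options=dict(initial_simplex=sx,xatol=1e-4,fatol=1e-4,maxiter=250))
    return np.r_[r.x,q0[k:]],[round(float(iou(n,np.r_[r.x,q0[k:]],v)),2) for v in views]
E
cat > f1.py <<'E'
from fit import *
Q=dict(jar=[.463,.27,0,0],vial=[.455,.061,0,0],slidebox=[.443,-.093,0,.45],bottle=[.453,-.283,0,-.6],jar_nest=[.617,.27,0,0],vial_nest=[.616,-.1,0,0],slidebox_nest=[.639,.077,0,.27],bottle_nest=[.627,-.28,0,-.07])
V={t:pickle.load(open(t+".pkl","rb")) for t in("v2","v3","v4")}
out={}
for n in NAMES:
    vs=[];lab=[]
    for t,o in V.items():
        if n in o["mask"] and o["mask"][n][0]>.5 : vs.append((P("wrist",o["M"]),o["mask"][n][1]));lab.append(t)
    for c in("top","scene"):
        m=bot.masks_of(c,n)
        if m and m[0]["p"]>.4: vs.append((P(c,cam(c)),m[0]["region"]));lab.append(c)
    g=[(v,l) for v,l in zip(vs,lab) if iou(n,Q[n],v)>.25]
    if not g: print(n,lab,"none");continue
    q,e=fit(n,Q[n],[x[0] for x in g]);out[n]=q;print(n,q,dict(zip([x[1] for x in g],e)))
pickle.dump(out,open("est.pkl","wb"))
E
python3 f1.py
```

```text
jar [0.4622 0.2784 0.0012 0.    ] {'v2': 0.95, 'v3': 0.94, 'v4': 0.96, 'top': 0.85}
vial [ 0.4524  0.0646 -0.0016  0.    ] {'v2': 0.89, 'v3': 0.92, 'v4': 0.95, 'top': 0.79, 'scene': 0.84}
slidebox [ 0.4399 -0.09    0.0008  0.4473] {'v2': 0.94, 'v3': 0.94, 'top': 0.89, 'scene': 0.86}
bottle [ 0.4525 -0.2866  0.0016 -0.5408] {'v2': 0.88, 'top': 0.9, 'scene': 0.86}
jar_nest [0.6184 0.2742 0.0007 0.    ] {'v3': 0.96, 'v4': 0.97, 'top': 0.91, 'scene': 0.93}
vial_nest [ 0.6181 -0.0981  0.0007  0.    ] {'v2': 0.96, 'v3': 0.93, 'scene': 0.89}
slidebox_nest [0.6428 0.0789 0.0002 0.2726] {'v2': 0.97, 'v3': 0.97, 'v4': 0.98, 'top': 0.9, 'scene': 0.91}
bottle_nest [ 0.6258 -0.2851  0.0004 -0.0641] {'top': 0.93, 'scene': 0.95}
```

Call:
servo_tool(
  commands=[
    [[-10, 5, 35], [0, 0, 0]],
    [[-20, 12, 70], [0, 0, 0]],
    [[-30, 18, 105], [0, 0, 0]],
    [[-38, 22, 140], [0, 0, 0]],
    [[-38, 22, 170], [0, 0, 0]],
    [[-38, 22, 190], [0, 0, 0]],
    [[-38, 22, 190], [0, 0, 0]],
  ],
)

```text
clock: 8.98
tool_pos: [0.4588, 0.2751, 0.1054]
ee_rot: [3.137, -0.0, -0.014]
wrist_force: [-0.3, -0.6, 0.4]
gripper_width: 0.0852
gripper_force: 0.0
```

```bash
python3 - <<'E'
from h import *
cv2.imwrite("pics/j1.png",bot.get_image("wrist"))
go((.4622,.2784,.015,0),(.618,.274,.020,0))
E
```

```text
0.4622 0.2784 0.015 0 -> [ 2.1 -2.1 92.9] [0.0026 0.0051 0.    ]
0.618 0.274 0.02 0 -> [157.8   2.3  87.1] [0.0026 0.0051 0.    ]
now [0.4606 0.2765 0.1079] yaw 2.744340399831813e-05
```

View pics/j1.png

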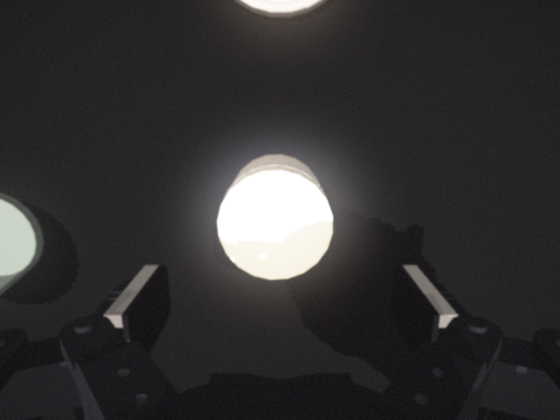

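The jar lid is at (275,222), centred between the pads. I'll descend and grip.

Call:
servo_tool(
  commands=[
    [[0, -1, 25], [0, 0, 0]],
    [[0, -1, 50], [0, 0, 0]],
    [[0, -1, 75], [0, 0, 0]],
    [[0, -1, 90], [0, 0, 0]],
    [[0, -1, 95], [0, 0, 0]],
    [[0, -1, 95], [0, 0, 0]],
  ],
)

```text
clock: 9.53
tool_pos: [0.4632, 0.2793, 0.0156]
ee_rot: [-3.141, 0.001, -0.0]
wrist_force: [-0.3, -0.0, -0.0]
gripper_width: 0.0854
gripper_force: 0.0
```

Call:
servo_tool(
  commands=[
    [[0, 0, 0], [0, 0, 0]],
    [[0, 0, 0], [0, 0, 0]],
    [[0, 0, 0], [0, 0, 0]],
    [[0, 0, 0], [0, 0, 0]],
    [[0, 0, 0], [0, 0, 0]],
    [[0, 0, 0], [0, 0, 0]],
    [[0, 0, 0], [0, 0, 0]],
    [[0, 0, 0], [0, 0, 0]],
  ],
  hand=-1,
  force=30,
)

```text
clock: 10.2
tool_pos: [0.4644, 0.28, 0.0174]
ee_rot: [-3.14, 0.0, -0.006]
wrist_force: [0.4, -0.8, 6.7]
gripper_width: 0.0617
gripper_force: 33.3
```

Call:
servo_tool(
  commands=[
    [[0, 0, -15], [0, 0, 0]],
    [[0, 0, -40], [0, 0, 0]],
    [[25, 0, -50], [0, 0, 0]],
    [[55, 1, -50], [0, 0, 0]],
    [[85, 2, -50], [0, 0, 0]],
    [[115, 3, -50], [0, 0, 0]],
    [[140, 4, -50], [0, 0, 0]],
    [[155, 4, -50], [0, 0, 0]],
  ],
)

```text
clock: 10.87
tool_pos: [0.6212, 0.273, 0.0655]
ee_rot: [3.141, -0.005, 0.004]
wrist_force: [0.1, -1.0, -1.1]
gripper_width: 0.0611
gripper_force: 33.3
```

```bash
python3 - <<'E'
from h import *
bot.get_image("wrist");cv2.imwrite("pics/j2.png",bot.get_image("wrist"))
go((.6184,.2742,.022,0)); s=bot.observe();print(s["wrist_force"],s["gripper_width"])
E
```

```text
0.6184 0.2742 0.022 0 -> [-2.9 -1.1 43.3] [-0.0002 -0.0029 -0.0046]
now [0.6212 0.273  0.0653] yaw -0.004644443133288808
[ 0.8292 -0.0747 -0.5421] 0.061464485982636645
```

View pics/j2.png

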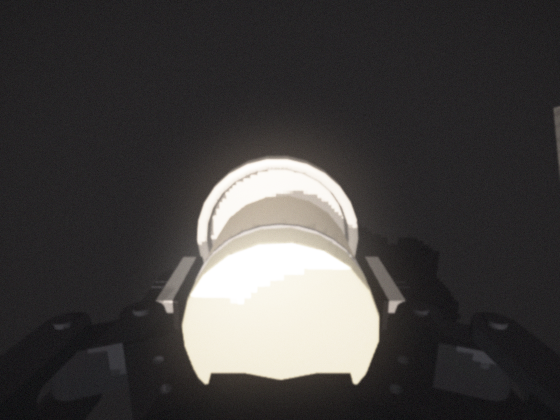

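The jar is held upright (centre column about 281) over the nest (about 277). Lowering.

Call:
servo_tool(
  commands=[
    [[-3, -1, 0], [0, 0, 0]],
    [[-3, -1, 10], [0, 0, 0]],
    [[-3, -1, 20], [0, 0, 0]],
    [[-3, -1, 30], [0, 0, 0]],
    [[-3, -1, 36], [0, 0, 0]],
    [[-3, -1, 40], [0, 0, 0]],
    [[-3, -1, 42], [0, 0, 0]],
    [[-3, -1, 42], [0, 0, 0]],
  ],
)

```text
clock: 11.63
tool_pos: [0.618, 0.2759, 0.0256]
ee_rot: [-3.141, 0.002, -0.01]
wrist_force: [1.0, -1.6, 6.9]
gripper_width: 0.0614
gripper_force: 34.5
```

Call:
servo_tool(
  commands=[
    [[0, 0, 1], [0, 0, 0]],
    [[0, 0, 1], [0, 0, 0]],
    [[0, 0, 2], [0, 0, 0]],
    [[0, 0, 2], [0, 0, 0]],
  ],
)

```text
clock: 11.97
tool_pos: [0.6182, 0.2759, 0.0254]
ee_rot: [-3.141, 0.002, -0.011]
wrist_force: [-0.4, -3.3, 14.1]
gripper_width: 0.0613
gripper_force: 35.1
```

Call:
servo_tool(
  commands=[
    [[0, 0, -1], [0, 0, 0]],
    [[0, 0, -2], [0, 0, 0]],
    [[0, 0, -2], [0, 0, 0]],
  ],
)

```text
clock: 12.22
tool_pos: [0.618, 0.2758, 0.0256]
ee_rot: [-3.14, 0.002, -0.011]
wrist_force: [2.4, -0.8, 8.5]
gripper_width: 0.0614
gripper_force: 34.1
```

Call:
servo_tool(
  commands=[
    [[0, 0, 0], [0, 0, 0]],
    [[0, 0, 0], [0, 0, 0]],
    [[0, 0, 0], [0, 0, 0]],
    [[0, 0, 0], [0, 0, 0]],
    [[0, 0, 0], [0, 0, 0]],
    [[0, 0, 0], [0, 0, 0]],
  ],
  hand=1,
)

```text
clock: 12.72
tool_pos: [0.6138, 0.2759, 0.0226]
ee_rot: [3.141, 0.0, -0.002]
wrist_force: [-1.1, -0.5, -0.5]
gripper_width: 0.0851
gripper_force: 0.0
```

Call:
servo_tool(
  commands=[
    [[2, 0, -25], [0, 0, 0]],
    [[2, 0, -60], [0, 0, 0]],
    [[2, 0, -100], [0, 0, 0]],
    [[-10, 0, -130], [0, 0, 0]],
    [[-40, 0, -150], [0, 0, 0]],
    [[-70, 0, -150], [0, 0, 0]],
    [[-70, 0, -150], [0, 0, 0]],
  ],
)

```text
clock: 13.3
tool_pos: [0.5378, 0.2782, 0.1742]
ee_rot: [3.141, 0.01, -0.005]
wrist_force: [-1.3, 0.1, -0.7]
gripper_width: 0.0852
gripper_force: 0.0
```

```bash
cat > chk.py <<'E'
from fit import *
import sys
est=pickle.load(open("est.pkl","rb"))
bot.get_image("wrist"); s=bot.observe(); M=cam("wrist",s)
img=bot.get_image("wrist"); cv2.imwrite(f"pics/{sys.argv[1]}.png",img)
for n in sys.argv[2:]:
    m=bot.masks_of("wrist",n)
    if not m: print(n,"none");continue
    q0=est[n].copy()
    vs=[(P("wrist",M),m[0]["region"])]
    for c in("top","scene"):
        k=bot.masks_of(c,n)
        if k and k[0]["p"]>.4:vs.append((P(c,cam(c)),k[0]["region"]))
    nn=n+"_nest"
    if nn in est and max(iou(n,np.r_[est[nn][:2],.005,est[nn][3]],v) for v in vs[:1])>iou(n,q0,vs[0]): q0=np.r_[est[nn][:2],.005,est[nn][3]]
    vs=[v for v in vs if iou(n,q0,v)>.25] or vs[:1]
    print(n,round(m[0]["p"],2),*fit(n,q0,vs),"xy at z fixed:",)
E
python3 chk.py j3 jar jar_nest; python3 -c "
from h import *
go((.4524,.0646,.12,0))"
```

```text
jar 0.61 [0.6165 0.2756 0.0099 0.    ] [0.97] xy at z fixed:
jar_nest 0.67 [0.6183 0.2732 0.0014 0.    ] [0.25, 0.92, 0.94] xy at z fixed:
0.4524 0.0646 0.12 0 -> [-92.7 211.   52.7] [-0.0001  0.0004 -0.0016]
now [0.5455 0.2754 0.1727] yaw -0.0016313265375830152
```

View pics/j3.png

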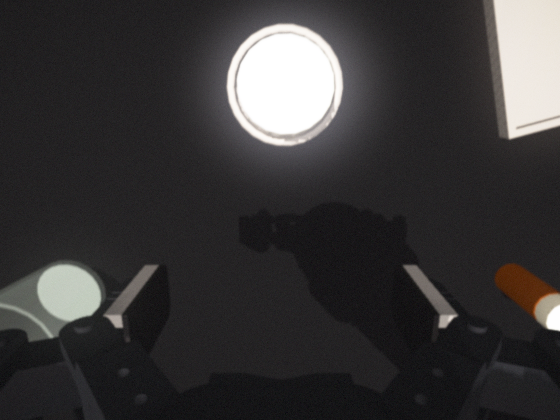

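The jar lid (285,85) sits centred inside the nest ring. Now the vial.

Call:
servo_tool(
  commands=[
    [[-14, 32, 8], [0, 0, 0]],
    [[-28, 64, 16], [0, 0, 0]],
    [[-42, 96, 24], [0, 0, 0]],
    [[-56, 128, 32], [0, 0, 0]],
    [[-70, 160, 40], [0, 0, 0]],
    [[-86, 195, 48], [0, 0, 0]],
    [[-93, 211, 53], [0, 0, 0]],
    [[-93, 211, 53], [0, 0, 0]],
  ],
)

```text
clock: 14.37
tool_pos: [0.4485, 0.0589, 0.1181]
ee_rot: [3.138, -0.013, -0.009]
wrist_force: [0.1, 0.0, -0.0]
gripper_width: 0.0855
gripper_force: 0.0
```

```bash
python3 chk.py a1 vial; python3 -c "
from h import *
go((.4524,.0646,.022,0))"
```

```text
vial 0.76 [ 0.4523  0.0644 -0.0001  0.    ] [0.87, 0.79, 0.87] xy at z fixed:
0.4524 0.0646 0.022 0 -> [-0.8  2.4 98.9] [-0.0016 -0.0021  0.0021]
now [0.453  0.0668 0.1209] yaw 0.0020958124939232685
```

View pics/a1.png

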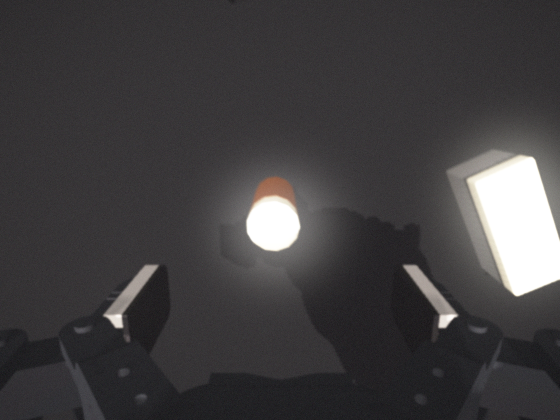

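The vial cap is at (273,223), within about 2 mm of centre. Descending and gripping.

Call:
servo_tool(
  commands=[
    [[0, 0, 25], [0, 0, 0]],
    [[0, 0, 50], [0, 0, 0]],
    [[0, 0, 75], [0, 0, 0]],
    [[0, 0, 90], [0, 0, 0]],
    [[0, 0, 99], [0, 0, 0]],
    [[0, 0, 99], [0, 0, 0]],
  ],
)

```text
clock: 15.12
tool_pos: [0.4506, 0.0662, 0.0197]
ee_rot: [-3.141, -0.003, 0.005]
wrist_force: [-0.7, -0.8, -0.1]
gripper_width: 0.0857
gripper_force: 0.0
```

Call:
servo_tool(
  commands=[
    [[0, 0, 0], [0, 0, 0]],
    [[0, 0, 0], [0, 0, 0]],
    [[0, 0, 0], [0, 0, 0]],
    [[0, 0, 0], [0, 0, 0]],
    [[0, 0, 0], [0, 0, 0]],
    [[0, 0, 0], [0, 0, 0]],
    [[0, 0, 0], [0, 0, 0]],
    [[0, 0, 0], [0, 0, 0]],
  ],
  hand=-1,
  force=25,
)

```text
clock: 15.78
tool_pos: [0.4524, 0.0649, 0.0221]
ee_rot: [3.141, -0.001, 0.003]
wrist_force: [-0.4, -0.3, 5.8]
gripper_width: 0.0273
gripper_force: 24.7
```

```bash
python3 -c "
from h import *
go((.4524,.0646,.07,0),(.6181,-.0981,.07,0));s=bot.observe();print(s['gripper_width'],s['gripper_force'],s['wrist_force'])"
```

```text
0.4524 0.0646 0.07 0 -> [  0.1   0.3 -47.9] [ 0.0002 -0.0017 -0.0004]
0.6181 -0.0981 0.07 0 -> [165.8 163.  -47.6] [ 0.0002 -0.0017 -0.0004]
now [0.4524 0.0649 0.0221] yaw -0.0003500903582320978
0.02726888475018246 24.726467952132225 [-0.4483 -0.2734  5.7722]
```

Call:
servo_tool(
  commands=[
    [[0, 0, -20], [0, 0, 0]],
    [[0, 0, -48], [0, 0, 0]],
    [[20, 20, -55], [0, 0, 0]],
    [[44, 44, -55], [0, 0, 0]],
    [[68, 68, -55], [0, 0, 0]],
    [[92, 92, -55], [0, 0, 0]],
    [[116, 115, -55], [0, 0, 0]],
    [[136, 134, -55], [0, 0, 0]],
  ],
)

```text
clock: 16.45
tool_pos: [0.5885, -0.072, 0.0759]
ee_rot: [3.141, -0.004, 0.0]
wrist_force: [0.6, 0.7, 0.2]
gripper_width: 0.027
gripper_force: 24.8
```

Call:
servo_tool(
  commands=[
    [[15, 15, 0], [0, 0, 0]],
    [[25, 25, 0], [0, 0, 0]],
    [[30, 29, 0], [0, 0, 0]],
    [[30, 29, 0], [0, 0, 0]],
    [[30, 29, 0], [0, 0, 0]],
  ],
)

```text
clock: 16.87
tool_pos: [0.6166, -0.0973, 0.0756]
ee_rot: [-3.141, -0.0, 0.002]
wrist_force: [-0.6, 0.9, -0.5]
gripper_width: 0.0273
gripper_force: 24.8
```

```bash
python3 - <<'E'
from h import *
go((.6181,-.0981,.028,0))
cv2.imwrite("pics/a2.png",bot.get_image("wrist"))
E
```

```text
0.6181 -0.0981 0.028 0 -> [ 1.6  0.8 47.6] [-0.0009  0.0016  0.0001]
now [ 0.6166 -0.0973  0.0756] yaw 0.00014695469423574425
```

View pics/a2.png

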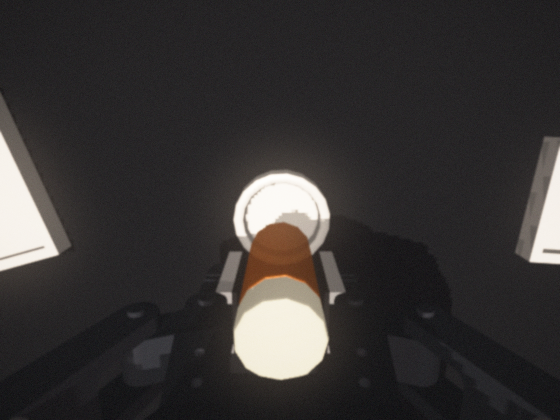

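The vial hangs upright on column 281, with the nest also at 281. Lowering.

Call:
servo_tool(
  commands=[
    [[1, 1, 8], [0, 0, 0]],
    [[1, 1, 18], [0, 0, 0]],
    [[1, 1, 28], [0, 0, 0]],
    [[1, 1, 36], [0, 0, 0]],
    [[1, 1, 42], [0, 0, 0]],
    [[1, 1, 45], [0, 0, 0]],
    [[1, 1, 46], [0, 0, 0]],
    [[1, 1, 46], [0, 0, 0]],
  ],
)

```text
clock: 17.58
tool_pos: [0.6183, -0.0991, 0.0297]
ee_rot: [-3.141, 0.0, 0.001]
wrist_force: [-0.1, 0.8, -0.7]
gripper_width: 0.0275
gripper_force: 24.8
```

Call:
servo_tool(
  commands=[
    [[0, 0, 1], [0, 0, 0]],
    [[0, 0, 1], [0, 0, 0]],
    [[0, 0, 2], [0, 0, 0]],
    [[0, 0, 2], [0, 0, 0]],
  ],
)

```text
clock: 17.92
tool_pos: [0.6187, -0.0992, 0.0284]
ee_rot: [3.141, -0.0, 0.001]
wrist_force: [0.6, -0.4, -0.0]
gripper_width: 0.0273
gripper_force: 24.8
```

Call:
servo_tool(
  commands=[
    [[0, 0, 0.5], [0, 0, 0]],
    [[0, 0, 1], [0, 0, 0]],
    [[0, 0, 1.5], [0, 0, 0]],
    [[0, 0, 1.5], [0, 0, 0]],
  ],
)

```text
clock: 18.25
tool_pos: [0.6186, -0.0992, 0.0272]
ee_rot: [3.141, -0.0, 0.0]
wrist_force: [-2.0, 0.0, 3.6]
gripper_width: 0.0274
gripper_force: 25.2
```

Call:
servo_tool(
  commands=[
    [[0, 0, 0.5], [0, 0, 0]],
    [[0, 0, 1], [0, 0, 0]],
    [[0, 0, 1], [0, 0, 0]],
    [[0, 0, 1], [0, 0, 0]],
  ],
)

```text
clock: 18.58
tool_pos: [0.6187, -0.0992, 0.0272]
ee_rot: [3.141, -0.0, -0.0]
wrist_force: [-3.9, 0.5, 7.7]
gripper_width: 0.0274
gripper_force: 25.7
```

Call:
servo_tool(
  commands=[
    [[0, 0, -1], [0, 0, 0]],
    [[0, 0, -1.5], [0, 0, 0]],
    [[0, 0, -1.5], [0, 0, 0]],
  ],
)

```text
clock: 18.83
tool_pos: [0.6188, -0.0992, 0.0273]
ee_rot: [-3.142, 0.0, -0.001]
wrist_force: [-0.7, -0.1, 2.9]
gripper_width: 0.0277
gripper_force: 25.0
```

Call:
servo_tool(
  commands=[
    [[0, 0, 0], [0, 0, 0]],
    [[0, 0, 0], [0, 0, 0]],
    [[0, 0, 0], [0, 0, 0]],
    [[0, 0, 0], [0, 0, 0]],
    [[0, 0, 0], [0, 0, 0]],
    [[0, 0, 0], [0, 0, 0]],
  ],
  hand=1,
)

```text
clock: 19.33
tool_pos: [0.6184, -0.0992, 0.0271]
ee_rot: [-3.142, 0.0, 0.0]
wrist_force: [0.1, 0.1, 0.5]
gripper_width: 0.0857
gripper_force: 0.0
```

```bash
python3 -c "
from h import *
go((.62,-.0975,.14,0),(.44,-.09,.14,.447),(.44,-.09,.1,.447-np.pi))"
```

```text
0.62 -0.0975 0.14 0 -> [   1.6   -1.7 -112.9] [-0.0001  0.0001 -0.0002]
0.44 -0.09 0.14 0.447 -> [-178.4   -9.1 -112.9] [-0.0001  0.0001 -0.4472]
0.44 -0.09 0.1 -2.694592653589793 -> [-178.4   -9.1  -72.9] [0.0002 0.0001 2.6944]
now [ 0.6184 -0.0992  0.0271] yaw -0.00018967954289702762
```

Call:
servo_tool(
  commands=[
    [[0, 0, -30], [0, 0, 0]],
    [[0, 0, -70], [0, 0, 0]],
    [[0, 0, -105], [0, 0, 0]],
    [[-35, -2, -113], [0, 0, -0.11]],
    [[-72, -4, -113], [0, 0, -0.22]],
    [[-108, -6, -113], [0, 0, -0.33]],
    [[-145, -8, -113], [0, 0, -0.42]],
    [[-178, -9, -110], [0, 0, -0.447]],
  ],
)

```text
clock: 20.0
tool_pos: [0.4385, -0.0899, 0.1374]
ee_rot: [3.062, 0.702, 0.0]
wrist_force: [-0.7, -0.2, 0.6]
gripper_width: 0.0853
gripper_force: 0.0
```

Call:
servo_tool(
  commands=[
    [[0, 0, 0], [0, 0, 0]],
    [[0, 0, 0], [0, 0, 0]],
    [[0, 0, 0], [0, 0, 0]],
  ],
)

```text
clock: 20.25
tool_pos: [0.4415, -0.0903, 0.1378]
ee_rot: [3.063, 0.695, 0.003]
wrist_force: [-0.4, 0.4, 0.1]
gripper_width: 0.0854
gripper_force: 0.0
```

```bash
python3 chk.py s1 slidebox vial vial_nest; python3 -c "
from h import *
go((.44,-.09,.012,.447))"
```

```text
slidebox 0.95 [ 0.4398 -0.0898  0.0008  0.4479] [0.91, 0.88, 0.86] xy at z fixed:
vial none
vial_nest 0.83 [ 0.6186 -0.0973  0.003   0.    ] [0.96, 0.88] xy at z fixed:
0.44 -0.09 0.012 0.447 -> [ -0.9  -0.3 125.1] [-0.0004 -0.0003  0.0001]
now [ 0.4409 -0.09    0.1371] yaw 0.4471277991288761
```

View pics/s1.png

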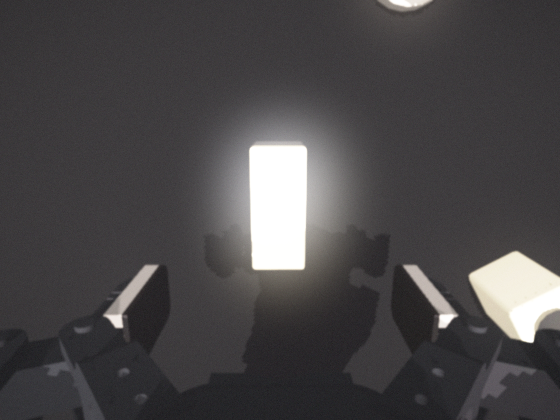

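The box is centred at column 278 and its sides are aligned with the pads. Descending and gripping.

Call:
servo_tool(
  commands=[
    [[-1, 0, 28], [0, 0, 0]],
    [[-1, 0, 58], [0, 0, 0]],
    [[-1, 0, 88], [0, 0, 0]],
    [[-1, 0, 110], [0, 0, 0]],
    [[-1, 0, 121], [0, 0, 0]],
    [[-1, 0, 125], [0, 0, 0]],
    [[-1, 0, 125], [0, 0, 0]],
  ],
)

```text
clock: 21.28
tool_pos: [0.4393, -0.0903, 0.0117]
ee_rot: [-3.063, -0.696, 0.002]
wrist_force: [-0.3, -0.2, -0.9]
gripper_width: 0.0855
gripper_force: 0.0
```

Call:
servo_tool(
  commands=[
    [[0, 0, 0], [0, 0, 0]],
    [[0, 0, 0], [0, 0, 0]],
    [[0, 0, 0], [0, 0, 0]],
    [[0, 0, 0], [0, 0, 0]],
    [[0, 0, 0], [0, 0, 0]],
    [[0, 0, 0], [0, 0, 0]],
    [[0, 0, 0], [0, 0, 0]],
    [[0, 0, 0], [0, 0, 0]],
  ],
  hand=-1,
  force=30,
)

```text
clock: 21.95
tool_pos: [0.4407, -0.0909, 0.0132]
ee_rot: [3.062, 0.695, 0.003]
wrist_force: [-0.7, -0.6, 6.3]
gripper_width: 0.0357
gripper_force: 31.3
```

```bash
python3 -c "
from h import *
go((.44,-.09,.07,.447),(.6428,.0789,.07,.2726));s=bot.observe();print(s['gripper_width'],s['gripper_force'],s['wrist_force'])"
```

```text
0.44 -0.09 0.07 0.447 -> [ -0.2  -1.  -56.8] [ 0.0016 -0.0013 -0.0004]
0.6428 0.0789 0.07 0.2726 -> [255.7 -65.7 -56.5] [ 0.0015 -0.0014  0.174 ]
now [ 0.4407 -0.0909  0.0132] yaw 0.446634515805821
0.035691858813942025 31.252073496580124 [-0.7249 -0.6314  6.2978]
```

Call:
servo_tool(
  commands=[
    [[0, 0, -25], [0, 0, 0]],
    [[0, 0, -55], [0, 0, 0]],
    [[30, -7, -57], [0, 0, 0]],
    [[66, -17, -57], [0, 0, 0]],
    [[102, -26, -57], [0, 0, 0.04]],
    [[138, -35, -57], [0, 0, 0.1]],
    [[174, -45, -57], [0, 0, 0.174]],
    [[208, -54, -57], [0, 0, 0.174]],
  ],
)

```text
clock: 22.62
tool_pos: [0.6046, 0.0494, 0.0688]
ee_rot: [-3.113, -0.424, 0.001]
wrist_force: [-0.1, 0.2, -1.8]
gripper_width: 0.0353
gripper_force: 30.7
```

```bash
python3 -c "
from h import *
go((.6428,.0789,.07,.2726))"
```

```text
0.6428 0.0789 0.07 0.2726 -> [ 44.7 -18.2  -1.3] [-0.0001  0.0006 -0.0021]
now [0.6046 0.0494 0.0688] yaw 0.27050817611157846
```

Call:
servo_tool(
  commands=[
    [[20, -8, 0], [0, 0, 0]],
    [[35, -14, 0], [0, 0, 0]],
    [[44, -18, 0], [0, 0, 0]],
    [[44, -18, 0], [0, 0, 0]],
    [[44, -18, 0], [0, 0, 0]],
  ],
)

```text
clock: 23.03
tool_pos: [0.6404, 0.0769, 0.0685]
ee_rot: [3.112, 0.428, -0.003]
wrist_force: [0.6, -0.4, -1.8]
gripper_width: 0.0355
gripper_force: 30.6
```

```bash
python3 - <<'E'
from h import *
go((.6428,.0789,.018,.2726))
cv2.imwrite("pics/s2.png",bot.get_image("wrist"))
E
```

```text
0.6428 0.0789 0.018 0.2726 -> [ 3.  -1.3 50.5] [0.0001 0.0019 0.0004]
now [0.6404 0.0769 0.0685] yaw 0.2730416427747691
```

View pics/s2.png

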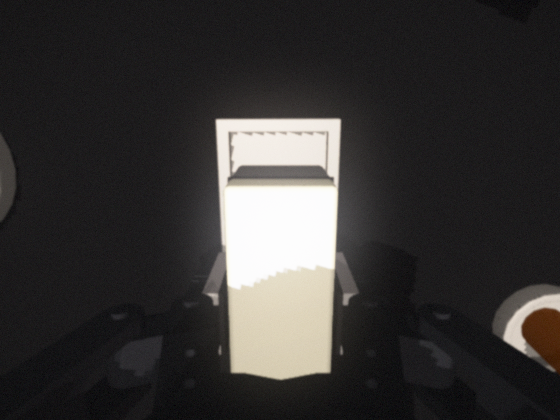

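The box is aligned with the nest (centres at 281 and 278, sides parallel). The vial stands upright in its nest at lower right. Lowering.

Call:
servo_tool(
  commands=[
    [[2, -1, 8], [0, 0, 0]],
    [[3, -1, 18], [0, 0, 0]],
    [[3, -1, 28], [0, 0, 0]],
    [[3, -1, 37], [0, 0, 0]],
    [[3, -1, 43], [0, 0, 0]],
    [[3, -1, 46], [0, 0, 0]],
    [[3, -1, 48], [0, 0, 0]],
    [[3, -1, 48], [0, 0, 0]],
  ],
)

```text
clock: 23.75
tool_pos: [0.6436, 0.079, 0.0206]
ee_rot: [-3.112, -0.427, 0.001]
wrist_force: [-0.3, -0.4, -1.0]
gripper_width: 0.0359
gripper_force: 30.6
```

Call:
servo_tool(
  commands=[
    [[0, 0, 1], [0, 0, 0]],
    [[0, 0, 1], [0, 0, 0]],
    [[0, 0, 2], [0, 0, 0]],
    [[0, 0, 2], [0, 0, 0]],
  ],
)

```text
clock: 24.08
tool_pos: [0.6442, 0.079, 0.0195]
ee_rot: [3.112, 0.427, 0.001]
wrist_force: [-0.2, 0.1, -1.7]
gripper_width: 0.0356
gripper_force: 30.6
```

Call:
servo_tool(
  commands=[
    [[0, 0, 0.5], [0, 0, 0]],
    [[0, 0, 1], [0, 0, 0]],
    [[0, 0, 1.5], [0, 0, 0]],
    [[0, 0, 1.5], [0, 0, 0]],
  ],
)

```text
clock: 24.42
tool_pos: [0.6442, 0.079, 0.0194]
ee_rot: [3.112, 0.427, 0.0]
wrist_force: [-3.7, -2.0, 7.3]
gripper_width: 0.0357
gripper_force: 31.6
```

Call:
servo_tool(
  commands=[
    [[0, 0, 0.5], [0, 0, 0]],
    [[0, 0, 1], [0, 0, 0]],
    [[0, 0, 1], [0, 0, 0]],
    [[0, 0, 1], [0, 0, 0]],
  ],
)

```text
clock: 24.75
tool_pos: [0.6441, 0.079, 0.0193]
ee_rot: [3.111, 0.427, -0.0]
wrist_force: [-5.5, -1.4, 11.1]
gripper_width: 0.0356
gripper_force: 32.2
```

Call:
servo_tool(
  commands=[
    [[0, 0, -1], [0, 0, 0]],
    [[0, 0, -2], [0, 0, 0]],
    [[0, 0, -2], [0, 0, 0]],
  ],
)

```text
clock: 25.0
tool_pos: [0.6444, 0.0791, 0.0194]
ee_rot: [3.112, 0.427, 0.002]
wrist_force: [-1.6, 0.4, 4.7]
gripper_width: 0.0355
gripper_force: 31.2
```

Call:
servo_tool(
  commands=[
    [[0, 0, 0], [0, 0, 0]],
    [[0, 0, 0], [0, 0, 0]],
    [[0, 0, 0], [0, 0, 0]],
    [[0, 0, 0], [0, 0, 0]],
    [[0, 0, 0], [0, 0, 0]],
    [[0, 0, 0], [0, 0, 0]],
  ],
  hand=1,
)

```text
clock: 25.5
tool_pos: [0.6438, 0.079, 0.0184]
ee_rot: [-3.112, -0.427, 0.0]
wrist_force: [0.2, -0.2, 0.4]
gripper_width: 0.0854
gripper_force: 0.0
```

Call:
servo_tool(
  commands=[
    [[0, 0, -25], [0, 0, 0]],
    [[0, 0, -60], [0, 0, 0]],
    [[0, 0, -100], [0, 0, 0]],
    [[0, 0, -140], [0, 0, 0]],
    [[-30, 0, -150], [0, 0, 0]],
    [[-60, 0, -150], [0, 0, 0]],
    [[-60, 0, -150], [0, 0, 0]],
  ],
)

```text
clock: 26.08
tool_pos: [0.58, 0.0611, 0.1681]
ee_rot: [3.109, 0.427, -0.011]
wrist_force: [-1.4, 0.0, -2.1]
gripper_width: 0.0855
gripper_force: 0.0
```

```bash
python3 chk.py s3 slidebox slidebox_nest vial jar; python3 -c "
from h import *
go((.4525,-.2866,.135,-.541),(.4525,-.2866,.135,-.541+np.pi/2))
print(bot.observe()['joint_pos'])"
```

```text
slidebox 0.59 [0.6451 0.0803 0.0004 0.2722] [0.98] xy at z fixed:
slidebox_nest 0.7 [0.6422 0.0768 0.0027 0.2866] [0.39, 0.94, 0.94] xy at z fixed:
vial 0.8 [ 0.6192 -0.099   0.0042  0.    ] [0.96] xy at z fixed:
jar 0.93 [0.6111 0.2755 0.0136 0.    ] [0.96] xy at z fixed:
0.4525 -0.2866 0.135 -0.541 -> [-223.1  300.6   33.5] [-0.0002  0.0002  0.814 ]
0.4525 -0.2866 0.135 1.0297963267948966 -> [-223.1  300.6   33.5] [-0.0003 -0.     -0.7568]
now [0.5863 0.063  0.1685] yaw 0.272969487376855
[ 0.2778  0.3907 -0.5515  1.7817  0.2339  1.0347 -1.6583]
```

View pics/s3.png

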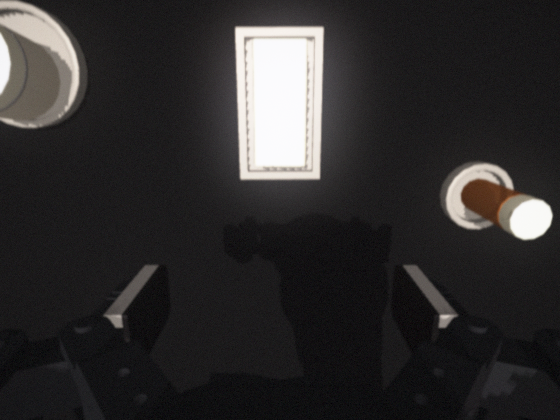

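The slidebox (281,103) sits centred in its nest and the vial is upright in its nest. Now the bottle.

Call:
servo_tool(
  commands=[
    [[-20, 27, 0], [0, 0, 0.1]],
    [[-42, 57, 0], [0, 0, 0.21]],
    [[-64, 87, 0], [0, 0, 0.32]],
    [[-87, 117, 0], [0, 0, 0.43]],
    [[-110, 148, 0], [0, 0, 0.54]],
    [[-132, 178, 5], [0, 0, 0.65]],
    [[-154, 208, 10], [0, 0, 0.75]],
    [[-176, 238, 15], [0, 0, 0.814]],
  ],
)

```text
clock: 27.45
tool_pos: [0.4802, -0.2154, 0.154]
ee_rot: [3.025, -0.846, 0.002]
wrist_force: [1.2, 0.1, -0.2]
gripper_width: 0.0854
gripper_force: 0.0
```

```bash
python3 -c "
from h import *
go((.4525,-.2866,.135,-.541))"
```

```text
0.4525 -0.2866 0.135 -0.541 -> [13.2 75.2 19. ] [-0.     -0.0011 -0.0044]
now [ 0.4802 -0.2154  0.154 ] yaw -0.5454175835767195
```

Call:
servo_tool(
  commands=[
    [[5, 30, 8], [0, 0, 0]],
    [[10, 58, 16], [0, 0, 0]],
    [[13, 72, 19], [0, 0, 0]],
    [[13, 75, 19], [0, 0, 0]],
    [[13, 75, 19], [0, 0, 0]],
    [[13, 75, 19], [0, 0, 0]],
  ],
)

```text
clock: 27.95
tool_pos: [0.4543, -0.2834, 0.135]
ee_rot: [-3.027, 0.837, -0.001]
wrist_force: [1.3, -0.1, 0.8]
gripper_width: 0.0853
gripper_force: 0.0
```

```bash
python3 chk.py b1 bottle bottle_nest; python3 -c "
from h import *
go((.4525,-.2866,.022,-.541))"
```

```text
bottle 0.65 [ 0.4537 -0.2865  0.0013 -0.5412] [0.92, 0.9, 0.86] xy at z fixed:
bottle_nest 0.66 [ 0.6268 -0.2835  0.0014 -0.0734] [0.98, 0.91, 0.94] xy at z fixed:
0.4525 -0.2866 0.022 -0.541 -> [  0.1   2.8 112.8] [-0.0002 -0.0003  0.0011]
now [ 0.4538 -0.2841  0.1348] yaw -0.5398689711267731
```

View pics/b1.png

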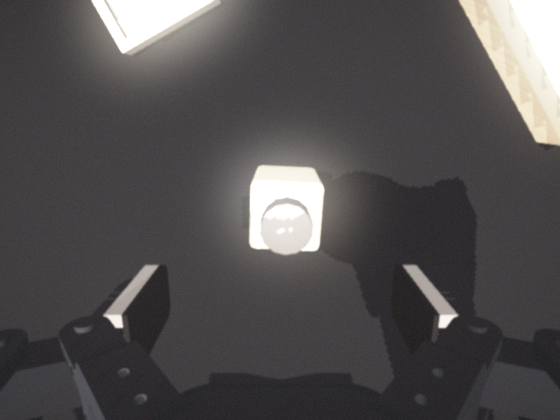

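The bottle cap is at (286,226) with its sides aligned, about 2 mm to tool +y. I'll correct that and descend.

Call:
servo_tool(
  commands=[
    [[1, 2, 25], [0, 0, 0]],
    [[1, 2, 50], [0, 0, 0]],
    [[1, 2, 75], [0, 0, 0]],
    [[1, 2, 97], [0, 0, 0]],
    [[1, 2, 109], [0, 0, 0]],
    [[1, 2, 113], [0, 0, 0]],
    [[1, 2, 113], [0, 0, 0]],
  ],
)

```text
clock: 28.93
tool_pos: [0.4526, -0.2865, 0.0208]
ee_rot: [-3.027, 0.839, 0.003]
wrist_force: [-0.0, -0.9, 1.0]
gripper_width: 0.0852
gripper_force: 0.0
```

Call:
servo_tool(
  commands=[
    [[0, 0, 0], [0, 0, 0]],
    [[0, 0, 0], [0, 0, 0]],
    [[0, 0, 0], [0, 0, 0]],
    [[0, 0, 0], [0, 0, 0]],
    [[0, 0, 0], [0, 0, 0]],
    [[0, 0, 0], [0, 0, 0]],
    [[0, 0, 0], [0, 0, 0]],
    [[0, 0, 0], [0, 0, 0]],
  ],
  hand=-1,
  force=30,
)

```text
clock: 29.6
tool_pos: [0.4544, -0.2877, 0.0232]
ee_rot: [3.026, -0.84, 0.004]
wrist_force: [0.2, -0.3, 6.1]
gripper_width: 0.0443
gripper_force: 31.2
```

```bash
python3 -c "
from h import *
go((.4525,-.2866,.08,-.541),(.6263,-.2843,.08,-.069));s=bot.observe();print(s['gripper_width'],s['gripper_force'],s['wrist_force'])"
```

```text
0.4525 -0.2866 0.08 -0.541 -> [ -2.1   0.  -56.8] [ 0.0001 -0.0028 -0.0002]
0.6263 -0.2843 0.08 -0.069 -> [145.7 -91.5 -56.4] [ 0.0007 -0.0028 -0.4722]
now [ 0.4544 -0.2877  0.0232] yaw -0.5412416466880894
0.04431003060157145 31.189178824424744 [ 0.2299 -0.3351  6.1121]
```

Call:
servo_tool(
  commands=[
    [[0, 0, -25], [0, 0, 0]],
    [[0, 0, -52], [0, 0, 0]],
    [[24, -15, -56], [0, 0, -0.08]],
    [[50, -32, -56], [0, 0, -0.18]],
    [[76, -48, -56], [0, 0, -0.28]],
    [[102, -65, -56], [0, 0, -0.38]],
    [[126, -80, -56], [0, 0, -0.472]],
    [[143, -91, -56], [0, 0, -0.472]],
  ],
)

```text
clock: 30.27
tool_pos: [0.6249, -0.2818, 0.0773]
ee_rot: [-3.139, 0.102, -0.002]
wrist_force: [0.1, 0.5, -0.8]
gripper_width: 0.044
gripper_force: 30.9
```

Call:
servo_tool(
  commands=[
    [[0, 0, 0], [0, 0, 0]],
    [[0, 0, 0], [0, 0, 0]],
    [[0, 0, 0], [0, 0, 0]],
  ],
)

```text
clock: 30.52
tool_pos: [0.6209, -0.2828, 0.0766]
ee_rot: [-3.139, 0.109, 0.005]
wrist_force: [-0.1, -0.5, -1.1]
gripper_width: 0.0436
gripper_force: 30.9
```

```bash
python3 - <<'E'
from h import *
go((.6263,-.2843,.0282,-.069))
cv2.imwrite("pics/b2.png",bot.get_image("wrist"))
E
```

```text
0.6263 -0.2843 0.0282 -0.069 -> [ 5.7  1.2 48.4] [-0.0001  0.0031 -0.0005]
now [ 0.6209 -0.2828  0.0766] yaw -0.06952389511646051
```

View pics/b2.png

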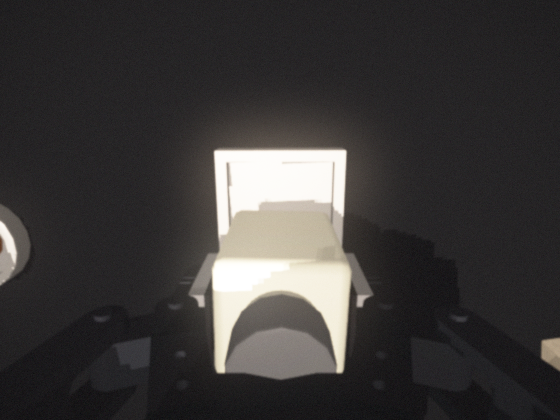

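The bottle (column about 281) is aligned with the square nest (about 280) with sides parallel. Lowering with x +5, y +1.

Call:
servo_tool(
  commands=[
    [[3, 1, 4], [0, 0, 0]],
    [[5, 1, 14], [0, 0, 0]],
    [[5, 1, 24], [0, 0, 0]],
    [[5, 1, 34], [0, 0, 0]],
    [[5, 1, 41], [0, 0, 0]],
    [[5, 1, 44], [0, 0, 0]],
    [[5, 1, 46], [0, 0, 0]],
    [[5, 1, 46], [0, 0, 0]],
  ],
)

```text
clock: 31.23
tool_pos: [0.6271, -0.2838, 0.0309]
ee_rot: [-3.139, 0.108, 0.002]
wrist_force: [0.5, -0.4, -1.3]
gripper_width: 0.0439
gripper_force: 30.9
```

Call:
servo_tool(
  commands=[
    [[0, 0, 0.5], [0, 0, 0]],
    [[0, 0, 1], [0, 0, 0]],
    [[0, 0, 1.5], [0, 0, 0]],
    [[0, 0, 1.5], [0, 0, 0]],
  ],
)

```text
clock: 31.57
tool_pos: [0.6278, -0.2842, 0.0306]
ee_rot: [3.139, -0.109, 0.001]
wrist_force: [-0.1, 0.5, -1.0]
gripper_width: 0.0439
gripper_force: 30.9
```

Call:
servo_tool(
  commands=[
    [[0, 0, 0.5], [0, 0, 0]],
    [[0, 0, 1], [0, 0, 0]],
    [[0, 0, 1], [0, 0, 0]],
    [[0, 0, 1], [0, 0, 0]],
  ],
)

```text
clock: 31.9
tool_pos: [0.6277, -0.2841, 0.0294]
ee_rot: [3.14, -0.109, 0.001]
wrist_force: [-0.4, 0.3, -1.1]
gripper_width: 0.0437
gripper_force: 30.9
```

Call:
servo_tool(
  commands=[
    [[0, 0, 0.5], [0, 0, 0]],
    [[0, 0, 1], [0, 0, 0]],
    [[0, 0, 1.5], [0, 0, 0]],
    [[0, 0, 1.5], [0, 0, 0]],
  ],
)

```text
clock: 32.23
tool_pos: [0.6277, -0.2841, 0.0293]
ee_rot: [3.139, -0.109, -0.0]
wrist_force: [-3.2, 1.5, 6.3]
gripper_width: 0.0441
gripper_force: 31.6
```

Contact with the floor. Easing off, releasing and rising.

Call:
servo_tool(
  commands=[
    [[0, 0, -0.5], [0, 0, 0]],
    [[0, 0, -1], [0, 0, 0]],
    [[0, 0, -1], [0, 0, 0]],
  ],
)

```text
clock: 32.48
tool_pos: [0.6276, -0.2841, 0.0293]
ee_rot: [3.139, -0.109, 0.0]
wrist_force: [-3.3, 0.9, 4.5]
gripper_width: 0.0438
gripper_force: 31.3
```

Call:
servo_tool(
  commands=[
    [[0, 0, 0], [0, 0, 0]],
    [[0, 0, 0], [0, 0, 0]],
    [[0, 0, 0], [0, 0, 0]],
    [[0, 0, 0], [0, 0, 0]],
    [[0, 0, 0], [0, 0, 0]],
    [[0, 0, 0], [0, 0, 0]],
  ],
  hand=1,
)

```text
clock: 32.98
tool_pos: [0.6275, -0.284, 0.0284]
ee_rot: [-3.14, 0.109, 0.0]
wrist_force: [-0.7, 0.8, 0.2]
gripper_width: 0.0851
gripper_force: 0.0
```

Call:
servo_tool(
  commands=[
    [[0, 0, -25], [0, 0, 0]],
    [[0, 0, -60], [0, 0, 0]],
    [[0, 0, -100], [0, 0, 0]],
    [[0, 0, -140], [0, 0, 0]],
    [[-30, 0, -180], [0, 0, 0]],
    [[-65, 0, -220], [0, 0, 0]],
    [[-100, 0, -250], [0, 0, 0]],
    [[-130, 0, -250], [0, 0, 0]],
  ],
)

```text
clock: 33.65
tool_pos: [0.5086, -0.2756, 0.2808]
ee_rot: [3.137, -0.105, 0.014]
wrist_force: [0.4, -0.4, 1.4]
gripper_width: 0.0852
gripper_force: 0.0
```

```bash
python3 - <<'E'
from fit import *
import subprocess
est=pickle.load(open("est.pkl","rb")); bot.get_image("wrist")
ims=[bot.get_image(c) for c in("wrist","scene","top")]
s=bot.observe();M={"wrist":cam("wrist",s),"scene":cam("scene"),"top":cam("top")}
for n in["jar","vial","slidebox","bottle"]:
    e=est[n+"_nest"];q0=np.r_[e[:2],.005,e[3]];vs=[]
    for c in M:
        m=bot.masks_of(c,n)
        if m and iou(n,q0,(P(c,M[c]),m[0]["region"]))>.25:vs.append((P(c,M[c]),m[0]["region"]))
    if vs:
        q,i=fit(n,q0,vs);print(n,q,i,"mm off nest",np.round((q[:3]-e[:3])*1000,1))
a=cv2.resize(ims[1][150:290,160:460],None,fx=2,fy=2,interpolation=cv2.INTER_CUBIC)
b=cv2.resize(ims[2][130:280,60:420],(600,250),interpolation=cv2.INTER_CUBIC)
cv2.imwrite("pics/end.png",np.vstack([a,b])); print(s["clock"],s["tool_pos"])
E
```

```text
jar [0.6129 0.2728 0.0094 0.    ] [0.87, 0.9] mm off nest [-5.5 -1.4  8.7]
vial [ 0.624  -0.1019  0.009   0.    ] [0.89, 0.82, 0.66] mm off nest [ 5.9 -3.8  8.4]
slidebox [0.6436 0.0761 0.0081 0.2786] [0.86, 0.89] mm off nest [ 0.8 -2.8  7.9]
bottle [ 0.6278 -0.2836  0.0116 -0.0114] [0.8, 0.9, 0.87] mm off nest [ 2.   1.5 11.2]
33.85 [ 0.5052 -0.2762  0.2768]
```

View pics/end.png

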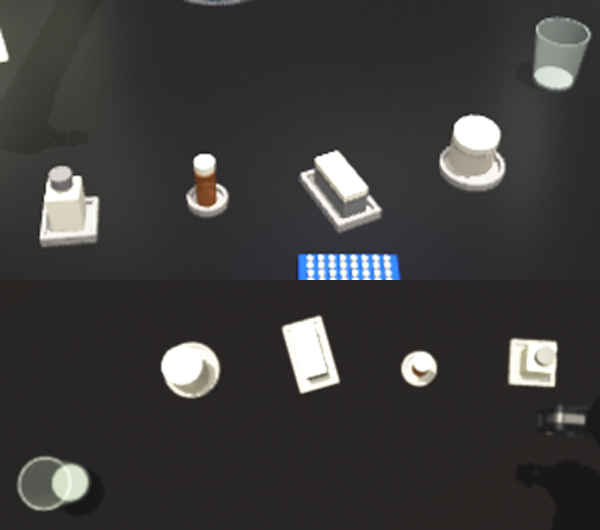

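The end picture shows all four containers standing in their nests, with the beaker and carton unmoved. The jar made contact about 3 mm early, so I'll check its tilt from closer by computation before handing in.

Call:
servo_tool(
  commands=[
    [[0, -38, 0], [0, 0, 0]],
    [[0, -76, 0], [0, 0, 0]],
    [[0, -114, 0], [0, 0, 0]],
    [[0, -152, 0], [0, 0, 0]],
    [[0, -190, 0], [0, 0, 0]],
    [[0, -228, 0], [0, 0, 0]],
    [[0, -266, 0], [0, 0, 0]],
    [[0, -304, 0], [0, 0, 0]],
  ],
)

```text
clock: 35.12
tool_pos: [0.5269, 0.0294, 0.2762]
ee_rot: [3.139, -0.109, 0.001]
wrist_force: [0.6, 0.4, 0.2]
gripper_width: 0.0852
gripper_force: 0.0
```

Call:
servo_tool(
  commands=[
    [[0, -30, 0], [0, 0, 0]],
    [[0, -60, 0], [0, 0, 0]],
    [[0, -70, 0], [0, 0, 0]],
    [[0, -70, 0], [0, 0, 0]],
    [[0, -70, 0], [0, 0, 0]],
  ],
)

```text
clock: 35.53
tool_pos: [0.5319, 0.0968, 0.2758]
ee_rot: [3.139, -0.108, -0.0]
wrist_force: [-0.2, 0.0, -0.1]
gripper_width: 0.0857
gripper_force: 0.0
```

```bash
cat > tilt.py <<'E'
from fit import *
est=pickle.load(open("est.pkl","rb"));bot.get_image("wrist");bot.get_image("scene");bot.get_image("top")
s=bot.observe();bot.get_image("wrist");M={"wrist":cam("wrist",s),"scene":cam("scene"),"top":cam("top")};print(s["tool_pos"])
for n in["jar","vial","slidebox","bottle"]:
    e=est[n+"_nest"];vs=[]
    for c in M:
        m=bot.masks_of(c,n)
        if not m: continue
        p=P(c,M[c]);q0=np.r_[e[:2],.005,e[3]]
        if iou(n,q0,(p,m[0]["region"]))<.3: continue
        vs.append((p,m[0]["region"],render(n+"_nest",e,p)<.01,c))
    pts0=SH[n]
    def f(a):
        rot=R.from_rotvec([a[2],a[3],0]).as_matrix(); sc=[]
        SH[n]=[x@rot.T for x in pts0]
        for p,m,keep,c in vs:
            r=render(n,np.r_[a[:2],.005,0],p)*keep;m=m*keep;sc.append(np.minimum(r,m).sum()/np.maximum(r,m).sum())
        SH[n]=pts0;f.sc=sc;return 1-np.mean(sc)
    base=pts0;pts0=[x@R.from_euler("z",e[3]).as_matrix().T for x in pts0]
    x0=np.r_[e[:2],0,0];sx=np.vstack([x0]+[x0+d for d in np.diag([.005,.005,.08,.08])])
    r=minimize(f,x0,method="Nelder-Mead",options=dict(initial_simplex=sx,xatol=1e-4,fatol=1e-4));f(r.x)
    print(n,"off mm",np.round((r.x[:2]-e[:2])*1000,1),"tilt",r.x[2:].round(3),[(v[3],round(float(k),2)) for v,k in zip(vs,f.sc)]);SH[n]=base
E
python3 tilt.py
```

```text
[0.5321 0.0944 0.2756]
jar off mm [-8.2  5. ] tilt [0.044 0.128] [('wrist', 0.97), ('scene', 0.8)]
vial off mm [1.3 1.4] tilt [0.027 0.004] [('wrist', 0.91), ('scene', 0.82), ('top', 0.0)]
slidebox off mm [0. 0.] tilt [0. 0.] [('wrist', nan), ('scene', 0.75), ('top', nan)]
bottle off mm [ 3.7 -0.6] tilt [ 0.003 -0.082] [('scene', 0.96)]tilt.py:17: RuntimeWarning: invalid value encountered in scalar divide
  r=render(n,np.r_[a[:2],.005,0],p)*keep;m=m*keep;sc.append(np.minimum(r,m).sum()/np.maximum(r,m).sum())
```

The fit suggests the jar may be tilted about 0.13 rad, leaning towards +x. I'll gather jar views from both sides.

Call:
servo_tool(
  commands=[
    [[-20, -35, 10], [0, 0, 0]],
    [[-42, -70, 20], [0, 0, 0]],
    [[-64, -105, 30], [0, 0, 0]],
    [[-84, -140, 40], [0, 0, 0]],
    [[-94, -165, 50], [0, 0, 0]],
    [[-94, -170, 55], [0, 0, 0]],
    [[-94, -170, 55], [0, 0, 0]],
    [[-94, -170, 55], [0, 0, 0]],
  ],
)

```text
clock: 37.0
tool_pos: [0.4501, 0.2729, 0.2206]
ee_rot: [3.139, -0.108, -0.001]
wrist_force: [0.4, -0.5, 0.0]
gripper_width: 0.0851
gripper_force: 0.0
```

```bash
cat > jv.py <<'E'
from h import *
import sys,pickle
bot.get_image("wrist");s=bot.observe();img=bot.get_image("wrist");m=bot.masks_of("wrist","jar")
pickle.dump((cam("wrist",s),m[0]["region"],img),open(f"jv{sys.argv[1]}.pkl","wb"));print(len(m),m[0]["p"],m[0]["position"],m[0]["region"].sum(),s["tool_pos"])
E
python3 jv.py 1
```

```text
1 0.73 [264.2, 9.9] 1566 [0.4509 0.272  0.2209]
```

Call:
servo_tool(
  commands=[
    [[36, -4, 0], [0, 0, 0]],
    [[72, -8, 0], [0, 0, 0]],
    [[108, -12, 0], [0, 0, 0]],
    [[144, -16, 0], [0, 0, 0]],
    [[180, -20, 0], [0, 0, 0]],
    [[216, -20, 0], [0, 0, 0]],
    [[240, -20, 0], [0, 0, 0]],
    [[240, -20, 0], [0, 0, 0]],
  ],
)

```text
clock: 37.82
tool_pos: [0.6976, 0.2705, 0.2195]
ee_rot: [3.137, -0.125, 0.006]
wrist_force: [0.5, -0.8, -0.3]
gripper_width: 0.0854
gripper_force: 0.0
```

```bash
python3 jv.py 2; cat > jt.py <<'E'
from fit import *
import glob
est=pickle.load(open("est.pkl","rb"));e=est["jar_nest"];vs=[]
for g in sorted(glob.glob("jv*.pkl")):
    Mw,m,im=pickle.load(open(g,"rb"));p=P("wrist",Mw)
    vs.append((p,m.astype(float),im,g))
def f(a,which=None):
    rot=R.from_rotvec([a[3],a[4],0]).as_matrix();sc=[];old=SH["jar"]
    b=cyl(.062,.0,.06);SH["jar"]=[b@rot.T]
    for p,m,im,g in vs:
        keep=1-render("jar_nest",e,p)*(1-render("jar",np.r_[a[:3],0],p)) # ignore visible nest
        keep=(keep>.5)|((render("jar_nest",e,p)<.01))
        r=render("jar",np.r_[a[:3],0],p)*keep;mm=m*keep;sc.append(np.minimum(r,mm).sum()/np.maximum(r,mm).sum())
    SH["jar"]=old;f.sc=sc;return 1-np.mean(sc)
for x0 in([*e[:2],.005,0,0],[e[0]-.008,e[1],.009,0,.12]):
    x0=np.r_[x0];sx=np.vstack([x0]+[x0+d for d in np.diag([.004,.004,.003,.06,.06])])
    r=minimize(f,x0,method="Nelder-Mead",options=dict(initial_simplex=sx,xatol=1e-4,fatol=1e-4,maxiter=400));print(f(x0),f.sc,"->",(r.x[:3]*1000).round(1),r.x[3:],r.fun,f(r.x),f.sc)
E
python3 jt.py
```

```text
1 0.62 [286.0, 269.0] 4432 [0.6946 0.272  0.2197]
0.09806473848367991 [np.float64(0.9880084582852748), np.float64(0.8158620647473654)] -> [611.3 276.2   6.2] [0.0134 0.0995] 0.03788563642636844 0.03788563642636844 [np.float64(0.9883367774280868), np.float64(0.9358919497191764)]
0.06117622887547536 [np.float64(0.9471535259852418), np.float64(0.9304940162638075)] -> [609.7 275.9  10.5] [0.0116 0.176 ] 0.0302964226824205 0.0302964226824205 [np.float64(0.9777530507575312), np.float64(0.9616541038776278)]
```

Both fits agree: the jar's base is about 8 mm towards -x, with its edge perched on the rim and a tilt above 0.1 rad. To mend it I'll regrasp with the fingers closing along x, centred on the nest, which squares and centres it.

Call:
servo_tool(
  commands=[
    [[-10, 0, 0], [0, 0, -0.12]],
    [[-20, 0, 0], [0, 0, -0.24]],
    [[-30, 0, 0], [0, 0, -0.36]],
    [[-40, 1, 0], [0, 0, -0.48]],
    [[-50, 2, 0], [0, 0, -0.6]],
    [[-60, 3, 0], [0, 0, -0.72]],
    [[-70, 3, 0], [0, 0, -0.84]],
    [[-76, 3, 0], [0, 0, -0.96]],
  ],
)

```text
clock: 38.63
tool_pos: [0.6118, 0.2797, 0.2216]
ee_rot: [2.828, 1.365, -0.001]
wrist_force: [-0.7, 0.7, 0.1]
gripper_width: 0.0853
gripper_force: 0.0
```

Call:
servo_tool(
  commands=[
    [[0, 0, 0], [0, 0, -0.11]],
    [[0, 0, 0], [0, 0, -0.22]],
    [[0, 0, 0], [0, 0, -0.33]],
    [[0, 0, 0], [0, 0, -0.44]],
    [[0, 0, 0], [0, 0, -0.55]],
    [[0, 0, 0], [0, 0, -0.65]],
    [[0, 0, 0], [0, 0, -0.68]],
    [[0, 0, 0], [0, 0, -0.68]],
  ],
)

```text
clock: 39.3
tool_pos: [0.6132, 0.2792, 0.2214]
ee_rot: [2.219, 2.223, -0.001]
wrist_force: [-0.4, 0.6, -0.2]
gripper_width: 0.0853
gripper_force: 0.0
```

```bash
python3 jv.py 3; python3 jt.py; python3 -c "
from h import *
go((.6184,.275,.04,1.571)); print(bot.observe()['joint_pos'])"
```

```text
1 0.92 [285.6, 189.4] 4955 [0.6134 0.2793 0.2214]
0.08554786231782652 [np.float64(0.9880084582852748), np.float64(0.8158620647473654), np.float64(0.9394858900138802)] -> [611.1 276.1   7.1] [0.0107 0.1093] 0.032608279372924875 0.032608279372924875 [np.float64(0.9880385765281124), np.float64(0.9377535630356245), np.float64(0.9763830223174884)]
0.05822794410294063 [np.float64(0.9471535259852418), np.float64(0.9304940162638075), np.float64(0.947668625442129)] -> [610.8 276.2   8.2] [0.0119 0.1217] 0.03367566978809844 0.03367566978809844 [np.float64(0.9877346227448397), np.float64(0.9419740923005777), np.float64(0.9692642755902872)]
0.6184 0.275 0.04 1.571 -> [ -4.1   4.4 181.3] [ 0.0006  0.0007 -0.0003]
now [0.6139 0.2792 0.2213] yaw 1.5707467056206643
[ 0.1892  0.6409 -0.988   1.505   0.547   1.2917 -0.8597]
```

Call:
servo_tool(
  commands=[
    [[-4, 5, 30], [0, 0, 0]],
    [[-4, 5, 65], [0, 0, 0]],
    [[-4, 5, 100], [0, 0, 0]],
    [[-4, 5, 130], [0, 0, 0]],
    [[-4, 5, 150], [0, 0, 0]],
    [[-4, 5, 150], [0, 0, 0]],
    [[-4, 5, 150], [0, 0, 0]],
  ],
)

```text
clock: 40.03
tool_pos: [0.6186, 0.2747, 0.0699]
ee_rot: [-2.221, -2.221, 0.004]
wrist_force: [0.9, -0.3, 0.1]
gripper_width: 0.0849
gripper_force: 0.0
```

Call:
servo_tool(
  commands=[
    [[0, 0, 12], [0, 0, 0]],
    [[0, 0, 24], [0, 0, 0]],
    [[0, 0, 36], [0, 0, 0]],
    [[0, 0, 46], [0, 0, 0]],
    [[0, 0, 50], [0, 0, 0]],
    [[0, 0, 50], [0, 0, 0]],
  ],
)

```text
clock: 40.53
tool_pos: [0.6185, 0.2743, 0.0189]
ee_rot: [-2.221, -2.221, 0.005]
wrist_force: [0.6, -0.2, 0.1]
gripper_width: 0.0853
gripper_force: 0.0
```

Call:
servo_tool(
  commands=[
    [[0, 0, 0], [0, 0, 0]],
    [[0, 0, 0], [0, 0, 0]],
    [[0, 0, 0], [0, 0, 0]],
    [[0, 0, 0], [0, 0, 0]],
    [[0, 0, 0], [0, 0, 0]],
    [[0, 0, 0], [0, 0, 0]],
    [[0, 0, 0], [0, 0, 0]],
    [[0, 0, 0], [0, 0, 0]],
  ],
  hand=-1,
  force=20,
)

```text
clock: 41.2
tool_pos: [0.62, 0.2756, 0.0215]
ee_rot: [2.221, 2.221, 0.002]
wrist_force: [-0.2, 0.4, 2.2]
gripper_width: 0.0619
gripper_force: 22.7
```

```bash
python3 -c "
from h import *
go((.6184,.275,.022,1.571))"; python3 jv.py 4
```

```text
0.6184 0.275 0.022 1.571 -> [-0.6 -1.6 -0.5] [ 0.0009 -0.0007 -0.0002]
now [0.62   0.2756 0.0215] yaw 1.5707838008408532
1 0.94 [283.5, 299.8] 28989 [0.62   0.2756 0.0215]
```

Call:
servo_tool(
  commands=[
    [[0, 0, -8], [0, 0, 0]],
    [[0, -1, -15], [0, 0, 0]],
    [[0, -1, -15], [0, 0, 0]],
    [[0, -1, -10], [0, 0, 0]],
    [[0, -1, -5], [0, 0, 0]],
    [[0, -1, -2], [0, 0, 0]],
    [[0, -1, 0], [0, 0, 0]],
    [[0, -1, 0], [0, 0, 0]],
  ],
)

```text
clock: 42.02
tool_pos: [0.6181, 0.2747, 0.0214]
ee_rot: [2.221, 2.221, -0.004]
wrist_force: [-1.7, -2.6, 6.7]
gripper_width: 0.0617
gripper_force: 23.1
```

Call:
servo_tool(
  commands=[
    [[0, 0, 0.5], [0, 0, 0]],
    [[0, 0, 1], [0, 0, 0]],
    [[0, 0, 1.5], [0, 0, 0]],
    [[0, 0, 1.5], [0, 0, 0]],
  ],
)

```text
clock: 42.35
tool_pos: [0.6181, 0.2746, 0.0214]
ee_rot: [2.221, 2.22, -0.005]
wrist_force: [-5.0, -4.8, 11.4]
gripper_width: 0.0616
gripper_force: 23.7
```

Call:
servo_tool(
  commands=[
    [[0, 0, 0.5], [0, 0, 0]],
    [[0, 0, 1], [0, 0, 0]],
    [[0, 0, 1.5], [0, 0, 0]],
    [[0, 0, 1.5], [0, 0, 0]],
  ],
)

```text
clock: 42.68
tool_pos: [0.6181, 0.2746, 0.0213]
ee_rot: [2.221, 2.22, -0.006]
wrist_force: [-7.0, -6.7, 18.8]
gripper_width: 0.0618
gripper_force: 24.2
```

Call:
servo_tool(
  commands=[
    [[0, 0, -1], [0, 0, 0]],
    [[0, 0, -2], [0, 0, 0]],
    [[0, 0, -3], [0, 0, 0]],
    [[0, 0, -3], [0, 0, 0]],
  ],
)

```text
clock: 43.02
tool_pos: [0.6185, 0.275, 0.0214]
ee_rot: [2.221, 2.221, -0.001]
wrist_force: [-2.3, -1.9, 6.5]
gripper_width: 0.0612
gripper_force: 23.2
```

Call:
servo_tool(
  commands=[
    [[0, 0, 0], [0, 0, 0]],
    [[0, 0, 0], [0, 0, 0]],
    [[0, 0, 0], [0, 0, 0]],
    [[0, 0, 0], [0, 0, 0]],
    [[0, 0, 0], [0, 0, 0]],
    [[0, 0, 0], [0, 0, 0]],
  ],
  hand=1,
)

```text
clock: 43.52
tool_pos: [0.6185, 0.2752, 0.0205]
ee_rot: [-2.221, -2.221, 0.0]
wrist_force: [-0.4, -0.1, -1.1]
gripper_width: 0.0855
gripper_force: 0.0
```

Call:
servo_tool(
  commands=[
    [[0, 0, -25], [0, 0, 0]],
    [[0, 0, -60], [0, 0, 0]],
    [[0, 0, -100], [0, 0, 0]],
    [[0, 0, -135], [0, 0, 0]],
    [[0, 0, -170], [0, 0, 0]],
    [[0, 0, -200], [0, 0, 0]],
    [[0, 0, -200], [0, 0, 0]],
    [[0, 0, -200], [0, 0, 0]],
  ],
)

```text
clock: 44.18
tool_pos: [0.6197, 0.2766, 0.224]
ee_rot: [2.22, 2.22, 0.008]
wrist_force: [-0.7, -0.8, 0.3]
gripper_width: 0.0854
gripper_force: 0.0
```

```bash
rm jv?.pkl; python3 jv.py 5; python3 -c "
from h import *
go((.60,.18,.22,1.571),(.695,.272,.22,-.069))"
```

```text
1 0.6 [281.8, 183.6] 4681 [0.6188 0.2754 0.2215]
0.6 0.18 0.22 1.571 -> [-94.3 -17.8  -0.8] [-0.0024  0.0018 -0.0002]
0.695 0.272 0.22 -0.069 -> [-2.3 77.2 -1.2] [-0.0004  0.0033  1.6398]
now [0.6178 0.2743 0.219 ] yaw 1.5708122460163585
```

Call:
servo_tool(
  commands=[
    [[0, 30, 0], [0, 0, 0]],
    [[0, 60, 0], [0, 0, 0]],
    [[0, 85, 0], [0, 0, 0]],
    [[0, 85, 0], [0, 0, 0]],
    [[0, 85, 0], [0, 0, 0]],
  ],
)

```text
clock: 44.75
tool_pos: [0.7039, 0.2737, 0.2174]
ee_rot: [-2.223, -2.218, 0.006]
wrist_force: [-1.0, -0.6, -1.1]
gripper_width: 0.0851
gripper_force: 0.0
```

```bash
python3 jv.py 6
```

```text
1 0.76 [185.9, 180.5] 5254 [0.7026 0.2748 0.2181]
```

Call:
servo_tool(
  commands=[
    [[-8, -35, 0], [0, 0, 0]],
    [[-16, -70, 0], [0, 0, 0]],
    [[-24, -105, 0], [0, 0, 0]],
    [[-32, -140, 0], [0, 0, 0]],
    [[-40, -170, 0], [0, 0, 0]],
    [[-40, -185, 0], [0, 0, 0]],
    [[-40, -185, 0], [0, 0, 0]],
    [[-40, -185, 0], [0, 0, 0]],
  ],
)

```text
clock: 45.57
tool_pos: [0.5172, 0.2353, 0.2211]
ee_rot: [2.217, 2.222, -0.001]
wrist_force: [0.5, 0.7, 0.2]
gripper_width: 0.0853
gripper_force: 0.0
```

```bash
python3 jv.py 7; python3 jt.py
```

```text
1 0.92 [402.7, 134.5] 5605 [0.5186 0.2351 0.2212]
0.062340245253571624 [np.float64(0.9447198866939016), np.float64(0.933694565587943), np.float64(0.9345648119574405)] -> [617.7 274.8   3.2] [-0.0274 -0.0066] 0.018759698404989034 0.018759698404989034 [np.float64(0.9888926570693074), np.float64(0.9789770184653067), np.float64(0.9758512292504189)]
0.10942654674024144 [np.float64(0.8951163826268661), np.float64(0.9040327269829368), np.float64(0.872571250169473)] -> [618.1 275.1   3.6] [-0.0239 -0.0166] 0.01920977515263289 0.01920977515263289 [np.float64(0.9874196530589304), np.float64(0.9750095602434261), np.float64(0.9799414612397448)]
```

The jar is now centred on its nest, on the floor, with tilt about 0.02 rad. Next I verify the slidebox, vial and bottle the same way.

Call:
servo_tool(
  commands=[
    [[-36, 8, 0], [0, 0, 0]],
    [[-72, 16, 0], [0, 0, 0]],
    [[-108, 24, 0], [0, 0, 0]],
    [[-144, 32, 0], [0, 0, 0]],
    [[-180, 40, 0], [0, 0, 0]],
    [[-205, 45, 0], [0, 0, 0]],
    [[-215, 50, 0], [0, 0, 0]],
    [[-215, 50, 0], [0, 0, 0]],
  ],
)

```text
clock: 46.38
tool_pos: [0.5707, 0.0158, 0.2203]
ee_rot: [-2.23, -2.212, -0.001]
wrist_force: [0.1, -0.8, -0.0]
gripper_width: 0.0853
gripper_force: 0.0
```

```bash
cat > ov.py <<'E'
from h import *
import sys,pickle
bot.get_image("wrist");s=bot.observe();bot.get_image("wrist")
for n in sys.argv[2:]:
    m=bot.masks_of("wrist",n)
    if m: pickle.dump((cam("wrist",s),m[0]["region"]),open(f"ov_{n}_{sys.argv[1]}.pkl","wb"));print(n,m[0]["p"],m[0]["position"],m[0]["region"].sum())
print(s["tool_pos"])
E
cat > ot.py <<'E'
from fit import *
import sys,glob
est=pickle.load(open("est.pkl","rb"))
for n in sys.argv[1:]:
    e=est[n+"_nest"];raw=SH[n];pts=[x@R.from_euler("z",e[3]).as_matrix().T for x in raw];vs=[]
    for g in sorted(glob.glob(f"ov_{n}_*.pkl")):
        Mw,m=pickle.load(open(g,"rb"));p=P("wrist",Mw);vs.append((p,m,render(n+"_nest",e,p)))
    def f(a):
        rot=R.from_rotvec(a[3:6]).as_matrix();SH[n]=[x@rot.T for x in pts];sc=[]
        for p,m,nst in vs:
            r=render(n,np.r_[a[:3],0],p);keep=((1-nst*(1-r))>.5)|(nst<.01)
            r=r*keep;mm=m*keep;sc.append(np.minimum(r,mm).sum()/np.maximum(r,mm).sum())
        f.sc=sc;return 1-np.mean(sc)
    x0=np.r_[e[:2],.005,0,0,0];sx=np.vstack([x0]+[x0+d for d in np.diag([.004,.004,.003,.06,.06,.06])])
    r=minimize(f,x0,method="Nelder-Mead",options=dict(initial_simplex=sx,xatol=1e-4,fatol=1e-4,maxiter=500));f(r.x)
    print(n,"off mm",((r.x[:3]-[*e[:2],0])*1000).round(1),"rot",r.x[3:].round(3),np.round(f.sc,3));SH[n]=raw
E
python3 ov.py 1 slidebox vial
```

```text
slidebox 0.95 [369.7, 112.9] 4801
vial 0.7 [333.3, 308.0] 1693
[0.5697 0.0195 0.2206]
```

Call:
servo_tool(
  commands=[
    [[0, 35, 0], [0, 0, 0]],
    [[0, 70, 0], [0, 0, 0]],
    [[0, 105, 0], [0, 0, 0]],
    [[0, 130, 0], [0, 0, 0]],
    [[0, 140, 0], [0, 0, 0]],
    [[0, 140, 0], [0, 0, 0]],
    [[0, 140, 0], [0, 0, 0]],
  ],
)

```text
clock: 47.17
tool_pos: [0.7081, 0.0236, 0.2208]
ee_rot: [-2.216, -2.224, -0.001]
wrist_force: [-0.2, 0.2, -0.1]
gripper_width: 0.0852
gripper_force: 0.0
```

```bash
python3 ov.py 2 slidebox vial; python3 ot.py slidebox vial; python3 -c "
from h import *
go((.70,-.35,.22,1.571))"
```

```text
slidebox 0.78 [206.9, 116.2] 4633
vial 0.68 [188.1, 308.2] 1782
[0.7076 0.0231 0.2209]
slidebox off mm [1.7 0.7 4.1] rot [-0.031 -0.003  0.004] [0.969 0.974]
vial off mm [ 0.3 -1.9  4.4] rot [-0.04   0.015  0.095] [0.956 0.971]
0.7 -0.35 0.22 1.571 -> [-371.2   -8.3    1.4] [-0.0002  0.0004  0.0017]
now [0.7076 0.0212 0.2212] yaw 1.5727220066148457
```

Call:
servo_tool(
  commands=[
    [[-38, 0, 0], [0, 0, 0]],
    [[-76, 0, 0], [0, 0, 0]],
    [[-114, 0, 0], [0, 0, 0]],
    [[-152, 0, 0], [0, 0, 0]],
    [[-190, 0, 0], [0, 0, 0]],
    [[-228, 0, 0], [0, 0, 0]],
    [[-266, 0, 0], [0, 0, 0]],
    [[-304, 0, 0], [0, 0, 0]],
  ],
)

```text
clock: 48.03
tool_pos: [0.7076, -0.2857, 0.2215]
ee_rot: [2.221, 2.221, -0.001]
wrist_force: [0.2, 0.2, 0.4]
gripper_width: 0.0858
gripper_force: 0.0
```

Call:
servo_tool(
  commands=[
    [[-30, -8, 0], [0, 0, 0]],
    [[-50, -8, 0], [0, 0, 0]],
    [[-50, -8, 0], [0, 0, 0]],
    [[-50, -8, 0], [0, 0, 0]],
    [[-50, -8, 0], [0, 0, 0]],
  ],
)

```text
clock: 48.45
tool_pos: [0.7005, -0.3319, 0.2212]
ee_rot: [-2.219, -2.223, -0.002]
wrist_force: [0.1, 0.9, 0.1]
gripper_width: 0.0853
gripper_force: 0.0
```

```bash
python3 ov.py 1 bottle
```

```text
bottle 0.56 [189.1, 127.3] 3691
[ 0.7009 -0.3307  0.2213]
```

Call:
servo_tool(
  commands=[
    [[0, -35, 0], [0, 0, 0]],
    [[0, -70, 0], [0, 0, 0]],
    [[0, -105, 0], [0, 0, 0]],
    [[0, -140, 0], [0, 0, 0]],
    [[0, -150, 0], [0, 0, 0]],
    [[0, -150, 0], [0, 0, 0]],
    [[0, -150, 0], [0, 0, 0]],
  ],
)

```text
clock: 49.18
tool_pos: [0.5512, -0.3331, 0.2215]
ee_rot: [2.219, 2.221, 0.001]
wrist_force: [0.2, -0.4, 0.2]
gripper_width: 0.0855
gripper_force: 0.0
```

```bash
python3 ov.py 2 bottle; python3 ot.py bottle
```

```text
bottle 0.67 [370.3, 128.0] 3567
[ 0.5522 -0.3328  0.2216]
bottle off mm [-0.1  1.8  1.8] rot [-0.009 -0.003 -0.01 ] [0.956 0.929]
```

All four are centred, low and upright. The robot is clear of everything, so I'm handing in.

```bash
python3 -c "
from plant import bot
print(bot.finish_job())"
```

```text
the job is handed in; nothing more can be done
None
```

All four containers are in their matching nests and the job is handed in; final camera fits put each within about 2 mm of its nest centre, on the floor and upright, after I regrasped the jar, which had first come down tilted on its rim.

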